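# Set up the spice grinding station: lid off, tins out, grinder to medium

### The job

Get the spices ready for grinding: swing the lid of the cedar chest up until it stands upright on its hinge pins, lift it straight up off the pins and stand it upright, tab on top, in the lid rack. Then take every tin that is in the chest out and stand it upright in the beech tray, and set the grinder's lever to medium, straight up (this may be done at any time). A tin may get knocked aside on the way, so check the result, and leave the other kitchen things where they are.

Things in the scene. Friction and masses are not known exactly. Their poses are not given: they have to be found in the camera images.
- chest: Low fixed cedar chest, 170 x 220 mm (x, y) outside, walls 8 mm thick, 34 mm high, inner floor 8 mm above the table. Origin: centre of its underside; x points to the hinge side (away from the robot), z up. Behind its back wall: two 8 mm steel pins along y, 70 to 100 mm either side of the middle, and two stop posts, 99 mm high, 46 mm beyond the pin axis.
- chest_hinge (a point): Middle of the pin axis: 101 mm behind the chest's centre along its x, 39 mm above the table. A raised lid let go past upright leans back on the stop posts, about 4 degrees past vertical, and stays; let go before that it falls shut.
- lid: Loose cedar lid, 0.36 to 0.54 kg, an upturned box 170 x 220 mm, 48 mm high (walls 8 mm, top 6 mm), shut at the start. Origin: centre of its open rim plane; z to its closed top, x to its hinge side. Its steel forks sit over the pins. Tongues 10 mm deep behind the chest's front wall stop it sliding forward when shut.
- lid_tab (a point): Grip point of the lid's dark wooden tab (44 mm long, 26 mm wide along y, 14 mm thick) that sticks out of the lid's front face, level when shut: (-112, 0, 26) mm in the lid frame, 27 mm from that face, 17 mm from the tab's end. Pinched across its width from above, the lid can pivot about the pads as it swings up, so the gripper may keep pointing down.
- lid_hinge (a point): Middle of the axis of the lid's two fork slots, (101, 0, 5) mm in the lid frame; at chest_hinge while the lid is on its pins. The forks (at y = +-84 mm, 20 mm wide, slot 11 mm, reaching 25 mm beyond the back face) are open along the lid's +x, so an upright lid comes off straight upwards.
- lid_mid (a point): Centre of the lid's bulk, (0, 0, 24) mm in the lid frame.
- rack: Fixed beech lid rack beside the chest. Origin: centre of its underside. Block 76 x 124 mm (x, y), top 36 mm above the table; four wire guides at y = +-45 mm, 56 mm apart in x at the bottom, 84 mm at their tops 94 mm above the table. The lid stands between them on its back face, width along y, either way round, forks beside the block; its centre is then 121 mm above the table.
- tray: Fixed shallow beech tray on metal runners, on the other side of the chest, 190 x 230 mm (x, y) outside, walls 8 mm, rim 48 mm above the table, inner floor 20 mm above the table. Origin: centre of the underside.
- tray_in (a point): Centre of the tray's inner floor.
- tin1: Round aluminium spice tin with a screw lid, diameter 50 mm, 50 mm high, about 0.11 kg, standing in the chest under the lid at the start (two to four of the four are there). Origin: centre of its underside, z up.
- tin2: Round aluminium spice tin with a screw lid, diameter 50 mm, 50 mm high, about 0.11 kg, standing in the chest under the lid at the start (two to four of the four are there). Origin: centre of its underside, z up.
- tin3: Round aluminium spice tin with a screw lid, diameter 50 mm, 50 mm high, about 0.11 kg, standing in the chest under the lid at the start (two to four of the four are there). Origin: centre of its underside, z up.
- tin4: Round aluminium spice tin with a screw lid, diameter 50 mm, 50 mm high, about 0.11 kg, standing in the chest under the lid at the start (two to four of the four are there). Origin: centre of its underside, z up.
- grinder: Fixed white electric spice grinder, body 140 x 130 x 50 mm, with a round steel hopper (radius 42 mm, top 108 mm above the table) 26 mm behind its centre. Origin: centre of its underside; its x points away from the robot. The lever stands in its front half beside a dark quadrant with three brass marks.
- lever (a joint): Angle of the grinder's grind lever in rad: 0 is fine (leaning 0.6 rad towards -x of the grinder, to the robot), 0.6 is medium (straight up, at the middle mark), 1.2 is coarse (leaning away, to +x). Stiff: it stays where it is left; about 1.5 N at the ball moves it.
- lever_tip (a point): Centre of the black ball (diameter 22 mm) on the lever's end, 85 mm from the pivot.
- lever_pivot (a point): Pivot of the lever, 36 mm in front of the grinder's centre and 52 mm above the table; it turns about the grinder's y axis.
- jar: Bystander: glass jar with a cap, diameter 72 mm, 120 mm high. Leave it alone.
- mortar: Bystander: blue ceramic mortar, diameter 104 mm, 65 mm high, behind the chest. Leave it alone.
- spoon: Bystander: stainless measuring spoon, 137 mm long, lying in front of the chest. Leave it alone.
- tea_glass: Bystander: green tea glass, diameter 60 mm, 85 mm high. Leave it alone.
- mill: Bystander: turned wooden pepper mill, diameter 56 mm, 140 mm high. Leave it alone.
- dish: Bystander: small white dish, diameter 80 mm, 30 mm high, behind the chest. Leave it alone.
Mind the look-alikes: they are no part of the job. Leave any turquoise look-alike of the grinder alone.

How it is judged:
By the outcome, as a careful person would: the job done as asked, in the order asked, and still so for the second after the job is handed in, with the robot touching nothing.
Of tin1, tin2, tin3, tin4 only 2 to 4 are there at a start; the rules pass over those that are not, and their reading is None.
At some moment in a run one of tin1, tin2, tin3, tin4 may be knocked a few centimetres aside while the robot is not near it.
It also fails if it takes over 210 s, if anything falls off the work surface, if the arm or the gripper's body presses on something with over 40 N, if the wrist force passes 120 N, or if a joint passes its speed limit or range.

### The arm

A 6-joint arm with a two-finger parallel gripper is mounted at the origin on the work surface. World frame = base frame: x ahead of the robot, y to its left, z up, the work surface at z = 0. Lengths are in mm, angles in rad, forces in N, time in s.
With the tool pointing down it reaches from about 350 to 875 mm from the base axis. Payload 4.2 kg.
Tool frame: the origin (TCP) lies midway between the tips of the shut fingers; the grasp point (between the pads) lies 19 mm behind it; z points along the fingers, y is the line along which they close (so a half turn about z gives the same grasp; the last joint's range is limited). The gripper opens to 85 mm and grips with 20 to 120 N. Pads are 22 mm wide; open, the fingers measure 114 mm over their backs; the gripper's body (76 mm by 85 mm) begins 54 mm behind the grasp point. The pads swing forward as they close: fully open they stand 13 mm farther back than shut.
Start: joints at [-0.922, 0.385, 0.008, 0, -1.194, -0.259], TCP at [237.515, -578.088, 231.312] pointing down, gripper open.
Joint ranges: [-3.14, 3.14], [-1.21, 2.06], [-1.07, 1.41], [-3.16, 2.05], [-2.99, -0.16], [-3.1, 3.1]. Speed limits (rad/s): [2.79, 2.79, 3.14, 3.14, 3.14, 3.14].

### API

Orientations are given as a unit quaternion [x, y, z, w].
In Python, from bench import sensors, get_image, camera_params, job_done gives the robot as it stands.
- The arm moves only by the tool servo_tool, never from a script. Its argument "motion" is a list of rows, each an object with "travel": the shift along the tool's x, y, z as a fraction of full scale, a list of three; "rot": the turn, a rotation vector about the tool's x, y, z as a fraction of full scale, a list of three; "hand": the opening, from 0 (shut) to 1 (fully open). In form: [{"travel": [x, y, z], "rot": [wx, wy, wz], "hand": hand}, ...]. A call has 1 to 10 rows; each row shifts and turns the commanded pose from where the row before left it, along the tool's axes as they then stand; what a row does not reach is not made up. Full scale, the value 1, is 25 cm for a shift and 360 degrees for a turn. A row lasts 1/12 s, in which the tool goes at most 41.7 mm and 7.16 degrees, less where a joint would pass 70% of its speed; a pose out of reach is approached as far as the arm can. A call with a number of a shift or a turn outside -1 to 1 is refused whole. A call with a gripper value outside its range is refused whole. The fingers move at their own pace and stop on an object; the grip force is fixed at half the most. Time passes only in rows, so rows that do not move let the fingers close. It gives the time, the measured TCP pose, the force, the opening and the grip force at its end, in the units of the state.
- sensors.read_state(): the state, without advancing time (a new reading comes with each control period).
- get_image(name): name is "side" or "top"; returns (picture, depth): 420x560x3 uint8, red, green, blue; 420x560 float32, mm along the optical axis (not along the pixel's ray), 0 where there is no reading.
- camera_params(name): a dict with "camera_matrix" (3x3 intrinsics, pixels), "R" (3x3) and "t" (3): a world point X has camera coordinates R X + t. Camera axes: x right, y down, z forward; pixel columns grow to the right and rows downward; lengths in mm; the calibration is good to about 2 mm. A picture is of the moment at which its call begins. camera_params takes no time and is no camera call.
- job_done(): hands the job in; it is judged then, once.
The state is a dict: "clock": time; "joints": joint angles; "joint_vel": joint speeds; "joint_efforts": joint torques, N m; "position": TCP position; "ee_rot": TCP orientation; "contact_force": force on the tool from outside, world axes, zero at the start; "wrist_torque": the same for the moment, N m; "gripper_width": finger opening in mm; "grasp_force": force on a finger pad.
Only numpy, scipy, OpenCV 4.12 (cv2) and the standard library are available. Lean on these libraries where they do the work, as an engineer would, in place of code of your own. Each camera call takes 0.05 s, during which the arm holds its last target. There are 200 camera calls.

## Working session

There is one attempt and no reset: what is moved stays moved. The work goes in short steps, Python scripts to look and compute and a tool call to move; the robot and the scene stay as the last step left them, time stands still between calls to the robot, and variables do not carry over. Pictures are saved under pics/ and viewed, at most 14 in all, crops included, and the job is handed in when it is done.

Besides the shell and the picture viewer there is one more tool, called as name(argument=value, ...), one argument or row to a line, values as JSON. servo_tool: Moves the arm, as the interface text tells. Its arguments: {"type":"object","properties":{"motion":{"type":"array"}},"required":["motion"]}

```bash
ls; mkdir -p pics
python3 - <<'E'
from bench import *
import cv2,numpy as np
for n in("side","top"):
    im,d=get_image(n); cv2.imwrite(f"pics/{n}0.png",im[:,:,::-1]); np.save(f"{n}0.npy",d)
    p=camera_params(n); print(n,p, d.min(),d.max())
print(sensors.read_state())
E
```

```text
pics
side {'camera_matrix': array([[521.18916879,   0.        , 281.07071131],
       [  0.        , 521.18916879, 206.09163583],
       [  0.        ,   0.        ,   1.        ]]), 'R': array([[ 0.81381436, -0.58084216,  0.01812652],
       [-0.36729277, -0.5382829 , -0.75851667],
       [ 0.45033566,  0.61063402, -0.65140148]]), 't': array([-394.77141422,  247.04645227, 1396.93485049])} 0.0 3458.8252
top {'camera_matrix': array([[480.796642 ,   0.       , 282.6313924],
       [  0.       , 480.796642 , 216.5299485],
       [  0.       ,   0.       ,   1.       ]]), 'R': array([[ 0.05606336, -0.99841404, -0.0051296 ],
       [-0.9763105 , -0.05374536, -0.20959306],
       [ 0.20898496,  0.01675858, -0.97777525]]), 't': array([ -16.98784741,  510.61093069, 1511.67934623])} 0.0 2563.1265
{'clock': 0.1, 'joints': array([-9.22391847e-01,  3.85495721e-01,  6.75974354e-03, -3.67584243e-04,
       -1.19400197e+00, -2.58654195e-01]), 'joint_vel': array([ 0.00156853, -0.00311365,  0.002663  ,  0.0018267 ,  0.00019936,
        0.0013769 ]), 'joint_efforts': array([-1.59988963e-04, -3.93321490e+01,  1.88930315e+01,  4.19796064e+00,
       -2.59462860e-03,  6.57205277e-07]), 'position': array([ 237.30942691, -577.63933335,  230.33020458]), 'ee_rot': array([-1.93577440e-01,  9.81084503e-01,  9.47516960e-04, -2.71788787e-04]), 'contact_force': array([-0.92617027,  1.29507458, -0.01510215]), 'wrist_torque': array([-0.01522587,  0.02628246, -0.03389409]), 'grasp_force': 0.0, 'gripper_width': 85.16147595784349}
```

View pics/top0.png

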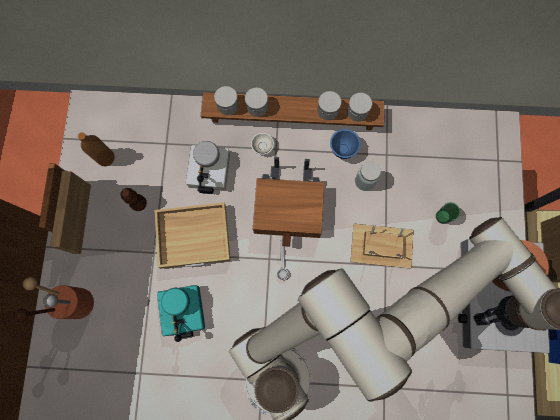

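View pics/side0.png

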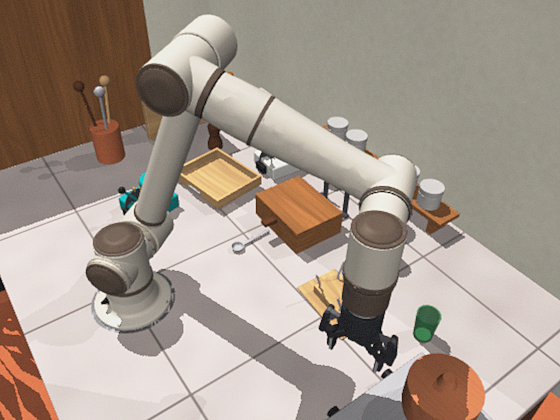

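The top view shows the lidded chest at (289,208) with its tab at (286,240). The tray is at (193,236), the rack at (383,246) and the white grinder at (207,165); the turquoise decoy is at (180,310) and more decoy tins stand on the shelf behind. The side view shows the same layout, with the gripper at lower right. Next I'll measure from depth and take an enlarged crop.

```bash
cat > h.py <<'E'
import numpy as np, cv2
from bench import *
from scipy.spatial.transform import Rotation as Ro
def cloud(n,d):
    p=camera_params(n);K=p["camera_matrix"];v,u=np.mgrid[:d.shape[0],:d.shape[1]]
    c=np.stack([(u-K[0,2])/K[0,0]*d,(v-K[1,2])/K[1,1]*d,d],-1)
    w=(c-p["t"])@p["R"]; w[d==0]=np.nan; return w
def pix(n,X):
    p=camera_params(n);c=p["R"]@np.array(X,float)+p["t"];q=p["camera_matrix"]@c;return q[:2]/q[2]
def ray(n,u,v,z):  # world point on plane height z
    p=camera_params(n);K=p["camera_matrix"];r=p["R"].T@np.linalg.solve(K,[u,v,1.]);o=-p["R"].T@p["t"];return o+r*(z-o[2])/r[2]
def tri(a,b):  # pixel in top, pixel in side
    A=[];B=[]
    for n,(u,v) in(("top",a),("side",b)):
        p=camera_params(n);P=p["camera_matrix"]@np.c_[p["R"],p["t"]]
        for k,s in((0,u),(1,v)): r=P[k]-s*P[2];A.append(r[:3]);B.append(-r[3])
    X=np.linalg.lstsq(np.array(A),np.array(B),rcond=None);return X[0]
def rect(w,box,z0,z1):
    x0,x1,y0,y1=box;m=(w[...,0]>x0)&(w[...,0]<x1)&(w[...,1]>y0)&(w[...,1]<y1)&(w[...,2]>z0)&(w[...,2]<z1)
    q=w[m];return cv2.minAreaRect(q[:,:2].astype(np.float32)),np.median(q[:,2]),len(q)
def crop(n,im,box,f,name):
    x0,x1,y0,y1=box;cv2.imwrite(f"pics/{name}.png",cv2.resize(im[y0:y1,x0:x1,::-1],None,fx=f,fy=f,interpolation=cv2.INTER_CUBIC))
E
python3 - <<'E'
from h import *
np.set_printoptions(precision=1,suppress=True)
d=np.load("top0.npy");w=cloud("top",d)
ds=np.load("side0.npy");ws=cloud("side",ds)
for nm,u,v in(("lid",289,200),("tab",286,241),("tray",193,236),("rack",383,232),("grind",207,150),("ball",203,173),("ball2",205,188),("table",330,250)): print(nm,w[v,u])
L=w[208,289]
print("lid",rect(w,(L[0]-130,L[0]+130,L[1]-140,L[1]+140),74,92))
print("lid side",rect(ws,(L[0]-130,L[0]+130,L[1]-140,L[1]+140),74,92))
T=w[236,193];print("tray",rect(w,(T[0]-150,T[0]+150,T[1]-150,T[1]+135),38,56))
print("tray side",rect(ws,(T[0]-150,T[0]+150,T[1]-150,T[1]+135),38,56))
R=w[232,383];print("rack",rect(w,(R[0]-130,R[0]+130,R[1]-120,R[1]+120),28,44))
print("rack board",rect(w,(R[0]-130,R[0]+130,R[1]-120,R[1]+120),8,44))
print("rack side",rect(ws,(R[0]-130,R[0]+130,R[1]-120,R[1]+120),28,44))
G=w[180,220];print("grinder",rect(w,(G[0]-130,G[0]+130,G[1]-70,G[1]+110),44,58))
im=cv2.imread("pics/top0.png")[:,:,::-1]
a=cv2.resize(im[130:205,170:250,::-1],None,fx=5,fy=5,interpolation=2);b=cv2.resize(im[215:275,340:420,::-1],None,fx=5,fy=5,interpolation=2)
b=cv2.copyMakeBorder(b,0,75,0,0,0);cv2.imwrite("pics/c1.png",np.hstack([a,b]))
E
```

```text
lid [561.8  -6.5  76.1]
tab [428.9  -4.1  66.6]
tray [436.3 304.2  18.5]
rack [ 486.3 -324.2    8.6]
grind [707.6 268.4 103.4]
ball [642.  282.7  60.7]
ball2 [597.7 276.1  36.1]
table [ 416.7 -150.6    5.3]
lid (((521.674072265625, -4.506011962890625), (219.7842254638672, 215.39820861816406), 89.35600280761719), np.float64(81.89771486784444), 3479)
lid side (((541.7147827148438, -7.933067321777344), (226.6053924560547, 173.88014221191406), 88.77269744873047), np.float64(80.68524312894046), 2728)
tray (((435.5975341796875, 305.2738342285156), (197.8899688720703, 231.75949096679688), 9.63871955871582), np.float64(47.268397867166776), 723)
tray side (((456.01739501953125, 305.08355712890625), (237.3953399658203, 239.35037231445312), 11.098653793334961), np.float64(44.88220840551488), 632)
rack (((441.8609619140625, -321.17059326171875), (124.56230926513672, 77.5678939819336), 86.94597625732422), np.float64(36.000847116133755), 850)
rack board (((489.823974609375, -323.12677001953125), (240.68136596679688, 245.9248809814453), 88.59020233154297), np.float64(33.000734889964235), 1355)
rack side (((440.1329345703125, -318.09515380859375), (116.4681625366211, 77.67265319824219), 87.3038101196289), np.float64(35.00896912439979), 596)
grinder (((619.0716552734375, 267.67462158203125), (247.90203857421875, 136.6829376220703), 0.06907081604003906), np.float64(49.71043229327628), 1004)
```

View pics/c1.png

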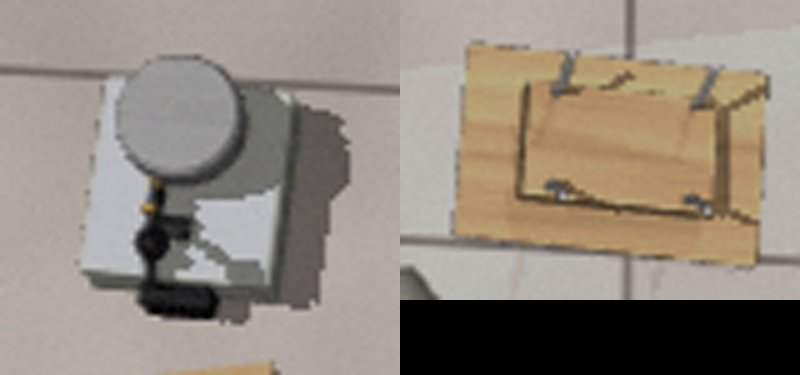

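The crop shows the grinder's hopper on top, brass marks at top-image pixels (201,167) and (200,172), a black ball near (200,178) and a black bar in front at (206,190). On the right are the rack block, its base board and its wires. I'll refine the measurements and look at the grinder from the side.

Run:
```python
from h import *
np.set_printoptions(precision=1,suppress=True)
d=np.load("top0.npy");w=cloud("top",d)
ds=np.load("side0.npy");ws=cloud("side",ds)
for v in range(172,196,2): print(v,[tuple(np.round(w[v,u]).astype(int)) for u in range(196,214,2)])
print("lid",rect(w,(430,680,-150,150),78,86),rect(ws,(430,680,-150,150),77,86))
print("tab",rect(w,(380,449,-60,60),50,75),rect(ws,(380,449,-60,60),50,75))
print("grinder",rect(w,(590,760,190,350),46,54),rect(ws,(590,760,190,350),46,54))
print("hopper",rect(w,(590,760,190,350),100,114))
g=pix("side",[640,280,60]);print(g)
im=cv2.imread("pics/side0.png")[:,:,::-1]
crop("side",im,(210,330,110,200),6,"c2")
```

```text
172 [(np.int64(648), np.int64(309), np.int64(49)), (np.int64(636), np.int64(294), np.int64(88)), (np.int64(637), np.int64(288), np.int64(87)), (np.int64(647), np.int64(287), np.int64(56)), (np.int64(648), np.int64(281), np.int64(52)), (np.int64(649), np.int64(275), np.int64(52)), (np.int64(648), np.int64(267), np.int64(56)), (np.int64(649), np.int64(261), np.int64(54)), (np.int64(650), np.int64(255), np.int64(52))]
174 [(np.int64(638), np.int64(306), np.int64(57)), (np.int64(641), np.int64(301), np.int64(49)), (np.int64(632), np.int64(288), np.int64(80)), (np.int64(637), np.int64(285), np.int64(64)), (np.int64(640), np.int64(280), np.int64(57)), (np.int64(638), np.int64(272), np.int64(64)), (np.int64(643), np.int64(268), np.int64(49)), (np.int64(641), np.int64(260), np.int64(56)), (np.int64(644), np.int64(255), np.int64(49))]
176 [(np.int64(635), np.int64(308), np.int64(45)), (np.int64(607), np.int64(281), np.int64(143)), (np.int64(610), np.int64(277), np.int64(133)), (np.int64(609), np.int64(270), np.int64(138)), (np.int64(626), np.int64(275), np.int64(80)), (np.int64(634), np.int64
[... 4243 characters left out ...]
3.732860565185547), (34.54374313354492, 25.76515007019043), 1.4283089637756348), np.float64(67.79167543167503), 89) (((430.1802062988281, -7.314640998840332), (29.068031311035156, 37.294124603271484), 89.68717956542969), np.float64(64.70641871636137), 109)
grinder (((670.2049560546875, 273.83526611328125), (129.6446990966797, 144.0301055908203), 87.45197296142578), np.float64(49.77297790905145), 718) (((625.6189575195312, 268.4089050292969), (58.01554489135742, 133.6316680908203), 4.991304397583008), np.float64(48.95380272027052), 186)
hopper (((697.9987182617188, 272.9490661621094), (80.04232025146484, 82.42678833007812), 9.73645305633545), np.float64(106.95551375292243), 470)
[270.9 153.2]
```

View pics/c2.png

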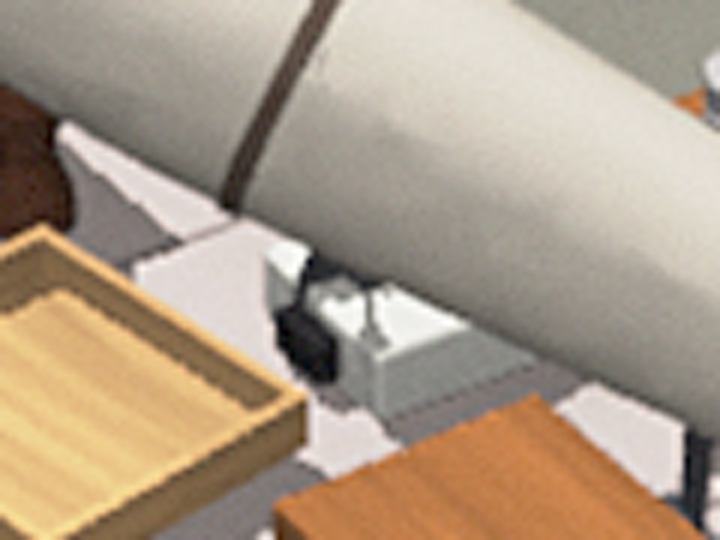

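The side crop shows the grinder mostly hidden by the arm; its lever is only partly visible. From depth, the ball is at about (600,277,131), so the lever reads about 0.2. Moving to above the tab first.

servo_tool(
  motion=[
    {"travel": [0,0,-0.04],"rot": [0,0,0.0162],"hand": 1},
    {"travel": [0,0,0],"rot": [0,0,0.0162],"hand": 1},
    {"travel": [0,0,0],"rot": [0,0,0.0162],"hand": 1},
    {"travel": [0,0,0],"rot": [0,0,0.0162],"hand": 1},
    {"travel": [-0.05,0.15,0],"rot": [0,0,0],"hand": 1},
    {"travel": [-0.05,0.15,0],"rot": [0,0,0],"hand": 1},
    {"travel": [-0.05,0.15,0],"rot": [0,0,0],"hand": 1},
    {"travel": [-0.05,0.15,0],"rot": [0,0,0],"hand": 1},
    {"travel": [-0.05,0.15,0],"rot": [0,0,0],"hand": 1},
    {"travel": [-0.05,0.15,0],"rot": [0,0,0],"hand": 1},
  ],
)

```text
clock: 0.93
position: [316.3, -352.5, 240.9]
ee_rot: [0.009, 1.0, 0.0, -0.0]
contact_force: [1.1, -0.2, 0.8]
gripper_width: 85.6
grasp_force: 0.0
```

servo_tool(
  motion=[
    {"travel": [-0.05,0.15,0],"rot": [0,0,0],"hand": 1},
    {"travel": [-0.05,0.15,0],"rot": [0,0,0],"hand": 1},
    {"travel": [-0.05,0.15,0],"rot": [0,0,0],"hand": 1},
    {"travel": [-0.05,0.15,0],"rot": [0,0,0],"hand": 1},
    {"travel": [-0.05,0.15,0],"rot": [0,0,0],"hand": 1},
    {"travel": [-0.05,0.15,0],"rot": [0,0,0],"hand": 1},
    {"travel": [0,0,0],"rot": [0,0,0],"hand": 1},
    {"travel": [0,0,0],"rot": [0,0,0],"hand": 1},
  ],
)

```text
clock: 1.6
position: [395.6, -128.9, 241.2]
ee_rot: [0.006, 1.0, 0.0, -0.0]
contact_force: [-0.0, -0.5, 0.2]
gripper_width: 85.7
grasp_force: 0.0
```

servo_tool(
  motion=[
    {"travel": [-0.035,0.124,0],"rot": [0,0,0],"hand": 1},
    {"travel": [-0.035,0.124,0],"rot": [0,0,0],"hand": 1},
    {"travel": [-0.035,0.124,0],"rot": [0,0,0],"hand": 1},
    {"travel": [-0.035,0.124,0],"rot": [0,0,0],"hand": 1},
    {"travel": [0,0,0.15],"rot": [0,0,0],"hand": 1},
    {"travel": [0,0,0.15],"rot": [0,0,0],"hand": 1},
    {"travel": [0,0,0.15],"rot": [0,0,0],"hand": 1},
    {"travel": [0,0,0],"rot": [0,0,0],"hand": 1},
    {"travel": [0,0,0],"rot": [0,0,0],"hand": 1},
  ],
)

```text
clock: 2.35
position: [431.5, -8.9, 127.9]
ee_rot: [0.009, 1.0, -0.001, -0.002]
contact_force: [1.1, -0.2, 0.9]
gripper_width: 85.5
grasp_force: 0.0
```

Run:
```python
from h import *
im,d=get_image("side");np.save("s1.npy",d)
a=cv2.resize(im[170:290,210:350,::-1],None,fx=4,fy=4,interpolation=2);cv2.imwrite("pics/c3.png",a)
np.set_printoptions(precision=1,suppress=True);w=cloud("side",d)
print(rect(w,(430,680,-150,150),77,86))
s=sensors.read_state();print(s["position"],pix("side",s["position"]),pix("side",[431,-5,67]))
```

```text
(((541.6592407226562, -8.819709777832031), (224.02011108398438, 174.79872131347656), 89.36283874511719), np.float64(80.7703582413798), 2169)
[433.3  -8.3 129.8] [268.9 204. ] [267.6 219.8]
```

View pics/c3.png

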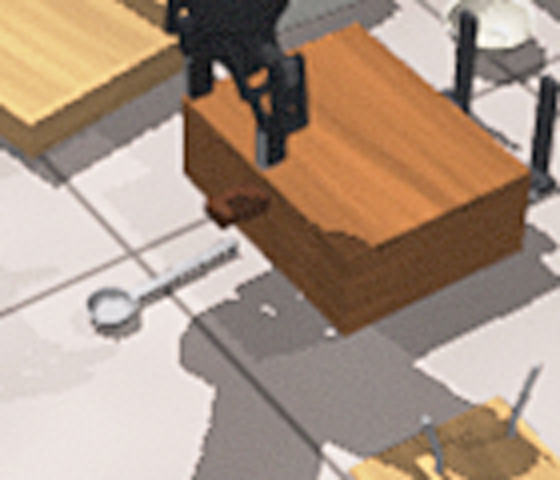

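The side crop shows the open gripper straddling the tab from above, with the tab at side pixel (270,221). Going down and pinching.

servo_tool(
  motion=[
    {"travel": [0.004,0.01,0.12],"rot": [0,0,0],"hand": 1},
    {"travel": [0,0,0.12],"rot": [0,0,0],"hand": 1},
    {"travel": [0,0,0.1],"rot": [0,0,0],"hand": 1},
    {"travel": [0,0,0],"rot": [0,0,0],"hand": 0},
    {"travel": [0,0,0],"rot": [0,0,0],"hand": 0},
    {"travel": [0,0,0],"rot": [0,0,0],"hand": 0},
    {"travel": [0,0,0],"rot": [0,0,0],"hand": 0},
    {"travel": [0,0,0],"rot": [0,0,0],"hand": 0},
    {"travel": [0,0,0],"rot": [0,0,0],"hand": 0},
    {"travel": [0,0,0],"rot": [0,0,0],"hand": 0},
  ],
)

```text
clock: 3.23
position: [433.3, -4.3, 46.0]
ee_rot: [0.008, 1.0, 0.001, 0.002]
contact_force: [-1.5, 1.4, 8.1]
gripper_width: 24.8
grasp_force: 59.2
```

servo_tool(
  motion=[
    {"travel": [0,0,0],"rot": [0,0,0],"hand": 0},
    {"travel": [0,0,0],"rot": [0,0,0],"hand": 0},
    {"travel": [0,0,0],"rot": [0,0,0],"hand": 0},
    {"travel": [0,0,0],"rot": [0,0,0],"hand": 0},
  ],
)

```text
clock: 3.57
position: [433.3, -4.3, 46.0]
ee_rot: [0.008, 1.0, 0.001, 0.002]
contact_force: [-1.8, 1.2, 7.8]
gripper_width: 25.0
grasp_force: 59.2
```

servo_tool(
  motion=[
    {"travel": [-0.0148,0,-0.0872],"rot": [0,0,0],"hand": 0},
    {"travel": [-0.0236,0,-0.0852],"rot": [0,0,0],"hand": 0},
    {"travel": [-0.0324,0,-0.0824],"rot": [0,0,0],"hand": 0},
    {"travel": [-0.0408,0,-0.0784],"rot": [0,0,0],"hand": 0},
    {"travel": [-0.0488,0,-0.074],"rot": [0,0,0],"hand": 0},
    {"travel": [0,0,0],"rot": [0,0,0],"hand": 0},
    {"travel": [0,0,0],"rot": [0,0,0],"hand": 0},
  ],
)

```text
clock: 4.15
position: [471.6, -5.3, 145.8]
ee_rot: [0.009, 1.0, 0.001, 0.001]
contact_force: [1.1, 0.1, -4.0]
gripper_width: 24.3
grasp_force: 60.6
```

servo_tool(
  motion=[
    {"travel": [-0.0564,0,-0.0684],"rot": [0,0,0],"hand": 0},
    {"travel": [-0.0632,0,-0.0616],"rot": [0,0,0],"hand": 0},
    {"travel": [-0.0692,0,-0.0552],"rot": [0,0,0],"hand": 0},
    {"travel": [-0.0748,0,-0.0476],"rot": [0,0,0],"hand": 0},
    {"travel": [-0.0792,0,-0.0396],"rot": [0,0,0],"hand": 0},
    {"travel": [-0.0828,0,-0.0308],"rot": [0,0,0],"hand": 0},
    {"travel": [-0.0856,0,-0.022],"rot": [0,0,0],"hand": 0},
    {"travel": [0,0,0],"rot": [0,0,0],"hand": 0},
    {"travel": [0,0,0],"rot": [0,0,0],"hand": 0},
  ],
)

```text
clock: 4.9
position: [598.7, -8.3, 226.0]
ee_rot: [0.009, 1.0, -0.001, -0.001]
contact_force: [-0.4, -2.8, 1.0]
gripper_width: 24.7
grasp_force: 63.2
```

servo_tool(
  motion=[
    {"travel": [-0.0876,0,-0.0132],"rot": [0,0,0],"hand": 0},
    {"travel": [-0.0884,0,-0.004],"rot": [0,0,0],"hand": 0},
    {"travel": [-0.0884,0,0.0056],"rot": [0,0,0],"hand": 0},
    {"travel": [0,0,0],"rot": [0,0,0],"hand": 0},
    {"travel": [0,0,0],"rot": [0,0,0],"hand": 0},
    {"travel": [0,0,0],"rot": [0,0,0],"hand": 0},
  ],
)

```text
clock: 5.4
position: [665.1, -8.9, 229.4]
ee_rot: [0.009, 1.0, 0.0, 0.001]
contact_force: [0.6, -1.7, -1.0]
gripper_width: 24.8
grasp_force: 65.8
```

Run:
```python
from h import *
np.set_printoptions(precision=1,suppress=True)
im,d=get_image("side");np.save("s2.npy",d);it,dt=get_image("top");np.save("t2.npy",dt)
cv2.imwrite("pics/c4.png",np.hstack([im[:,:,::-1][60:300,150:430],it[:,:,::-1][60:300,140:420]]))
w=cloud("side",d)
# upright lid inner/outer faces: fit per height
for z in range(80,230,25):
    m=(w[...,0]>590)&(w[...,0]<720)&(abs(w[...,1]+7)<95)&(abs(w[...,2]-z)<5);q=w[m]
    print(z,len(q),np.percentile(q[:,0],[5,25,50,75,95]) if len(q) else'')
```

```text
80 79 [673.  675.8 677.3 678.6 680.5]
105 84 [671.1 673.9 675.4 676.8 678.9]
130 92 [670.9 673.2 675.  676.3 678.5]
155 70 [669.5 670.7 672.8 674.3 675.8]
180 2 [647.9 650.4 653.5 656.6 659.1]
205 20 [616.1 619.4 622.5 629.7 633.5]
```

View pics/c4.png

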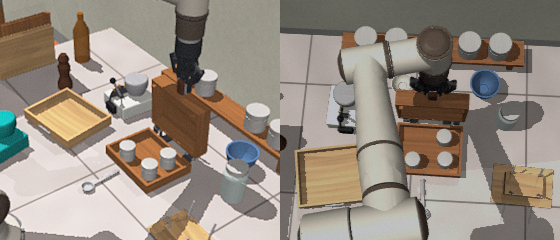

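The views show the lid standing nearly upright in the gripper and three tins in the open chest. It is still leaning about 3° short of upright, so I'll finish the swing and lift straight up.

servo_tool(
  motion=[
    {"travel": [-0.02,0,0],"rot": [0,0,0],"hand": 0},
    {"travel": [-0.02,0,0.002],"rot": [0,0,0],"hand": 0},
    {"travel": [0,0,0],"rot": [0,0,0],"hand": 0},
    {"travel": [0,0,0],"rot": [0,0,0],"hand": 0},
    {"travel": [0,0,-0.03],"rot": [0,0,0],"hand": 0},
    {"travel": [0,0,-0.03],"rot": [0,0,0],"hand": 0},
    {"travel": [0,0,-0.03],"rot": [0,0,0],"hand": 0},
    {"travel": [0,0,-0.03],"rot": [0,0,0],"hand": 0},
    {"travel": [0,0,0],"rot": [0,0,0],"hand": 0},
  ],
)

```text
clock: 6.25
position: [676.1, -9.1, 261.9]
ee_rot: [0.009, 1.0, 0.0, 0.002]
contact_force: [-1.4, -0.1, -4.0]
gripper_width: 25.0
grasp_force: 65.8
```

servo_tool(
  motion=[
    {"travel": [0,0,-0.05],"rot": [0,0,0],"hand": 0},
    {"travel": [0,0,-0.08],"rot": [0,0,0],"hand": 0},
    {"travel": [0,0,-0.08],"rot": [0,0,0],"hand": 0},
    {"travel": [0,0,-0.08],"rot": [0,0,0],"hand": 0},
    {"travel": [0,0,-0.08],"rot": [0,0,0],"hand": 0},
    {"travel": [0,0,-0.08],"rot": [0,0,0],"hand": 0},
    {"travel": [0,0,-0.04],"rot": [0,0,0],"hand": 0},
    {"travel": [0,0,0],"rot": [0,0,0],"hand": 0},
    {"travel": [0,0,0],"rot": [0,0,0],"hand": 0},
  ],
)

```text
clock: 7.0
position: [675.4, -8.8, 381.5]
ee_rot: [0.009, 1.0, 0.001, 0.0]
contact_force: [0.4, -1.1, -4.8]
gripper_width: 24.7
grasp_force: 65.6
```

Run:
```python
from h import *
np.set_printoptions(precision=1,suppress=True)
im,d=get_image("side");np.save("s3.npy",d);it,dt=get_image("top");np.save("t3.npy",dt)
print(sensors.read_state()["position"],sensors.read_state()["contact_force"])
w=cloud("side",d)
for z in range(150,360,20):
    m=(w[...,0]>590)&(w[...,0]<750)&(abs(w[...,1]+7)<95)&(abs(w[...,2]-z)<5);q=w[m]
    print(z,len(q),np.percentile(q[:,0],[5,25,50,75,95]) if len(q) else'')
wt=cloud("top",dt)
import sys
for n,W in(("top",wt),("side",w)):
    m=(W[...,0]>440)&(W[...,0]<635)&(abs(W[...,1]+7)<115)&(W[...,2]>50)&(W[...,2]<64)
    k,lab,st,ce=cv2.connectedComponentsWithStats(m.astype(np.uint8))
    for i in range(1,k):
        if st[i,4]>30: q=W[lab==i];print(n,st[i,4],cv2.minEnclosingCircle(q[:,:2].astype(np.float32)),np.median(q[:,2]))
```

```text
[674.9  -8.9 379.7] [ 0.4  0.2 -4.6]
150 0 
170 0 
190 34 [634.7 635.7 638.  644.4 655.6]
210 492 [640.6 646.2 657.6 670.3 683.1]
230 102 [679.  681.7 683.4 684.6 686.8]
250 103 [679.3 681.4 682.6 684.  686.3]
270 106 [678.1 680.5 681.5 683.  684.4]
290 107 [674.8 679.9 681.4 683.1 685.4]
310 106 [677.  679.1 680.3 681.7 683.7]
330 38 [671.9 678.  679.2 681.5 682.7]
350 2 [644.2 646.8 650.2 653.5 656.2]
top 175 ((583.5748901367188, -53.44056701660156), 25.23703384399414) 57.74871517312572
top 169 ((501.91448974609375, 45.73957824707031), 25.381723403930664) 57.22200954275038
top 177 ((508.43988037109375, -59.90837097167969), 25.621856689453125) 57.78666091709147
side 153 ((500.2284851074219, 42.15526580810547), 29.336145401000977) 56.2546403105166
side 163 ((581.70947265625, -55.98716354370117), 28.176668167114258) 56.22711248158954
side 173 ((506.9163818359375, -62.228145599365234), 28.06124496459961) 56.15334715677033
```

Run:
```python
from h import *
np.set_printoptions(precision=1,suppress=True)
d=np.load("t3.npy");w=cloud("top",d);ws=cloud("side",np.load("s3.npy"))
for n,W in(("top",w),("side",ws)):
  for z in (340,355,365,375,385):
    for y0,y1 in((-125,-70),(50,110)):
        m=(W[...,1]>y0)&(W[...,1]<y1)&(abs(W[...,2]-z)<6)&(W[...,0]>600)&(W[...,0]<730);q=W[m]
        if len(q):print(n,z,(y0,y1),len(q),np.percentile(q[:,0],[2,50,98]),np.percentile(q[:,1],[2,98]))
```

```text
top 340 (-125, -70) 3 [637.1 637.4 637.9] [-118.  -112.6]
top 340 (50, 110) 6 [637.8 640.6 646.3] [ 93.1 101. ]
top 355 (-125, -70) 14 [625.5 633.8 638.3] [-116.6  -94.8]
top 355 (50, 110) 15 [627.4 637.7 640. ] [78.2 99.2]
top 365 (-125, -70) 38 [626.2 635.8 669.6] [-117.5  -82.3]
top 365 (50, 110) 45 [627.7 638.7 673.5] [50.7 97.6]
top 375 (-125, -70) 314 [635.6 659.3 681.5] [-117.   -71.1]
top 375 (50, 110) 324 [637.2 660.9 684.2] [ 50.8 100. ]
top 385 (-125, -70) 17 [634.3 657.  676.5] [-115.7  -71.5]
top 385 (50, 110) 15 [649.  668.4 678.9] [ 54.9 100.2]
side 340 (-125, -70) 45 [636.3 652.9 681. ] [-124.2 -111.9]
side 340 (50, 110) 30 [637.3 652.9 672.1] [88.  96.3]
side 355 (-125, -70) 69 [624.3 650.1 681.6] [-123.5  -99.7]
side 355 (50, 110) 12 [627.4 636.9 654.2] [ 73.4 100. ]
side 365 (-125, -70) 98 [624.  639.3 680.7] [-123.2  -73.9]
side 365 (50, 110) 39 [626.4 636.4 651.6] [ 55.7 100.8]
side 375 (-125, -70) 233 [633.6 656.5 682.6] [-122.6  -71.4]
side 375 (50, 110) 158 [635.8 657.3 683.9] [ 50.6 100.3]
side 385 (-125, -70) 6 [647.7 671.  674.1] [-120.8  -85.5]
side 385 (50, 110) 1 [677.2 677.2 677.2] [50.7 50.7]
```

The lid hangs free, tilted about 2°, with its mid about 11 mm on the near side of the TCP. I'll correct the tilt and yaw and carry it to the rack.

servo_tool(
  motion=[
    {"travel": [0.02,-0.03,0],"rot": [0,0.006,0.006],"hand": 0},
    {"travel": [0.04,-0.06,0],"rot": [0,0,0],"hand": 0},
    {"travel": [0.06,-0.092,0],"rot": [0,0,0],"hand": 0},
    {"travel": [0.06,-0.092,0],"rot": [0,0,0],"hand": 0},
    {"travel": [0.06,-0.092,0],"rot": [0,0,0],"hand": 0},
    {"travel": [0.06,-0.092,0],"rot": [0,0,0],"hand": 0},
    {"travel": [0.06,-0.092,0],"rot": [0,0,0],"hand": 0},
    {"travel": [0.06,-0.092,0],"rot": [0,0,0],"hand": 0},
    {"travel": [0.06,-0.092,0],"rot": [0,0,0],"hand": 0},
    {"travel": [0.06,-0.092,0],"rot": [0,0,0],"hand": 0},
  ],
)

```text
clock: 7.93
position: [528.3, -208.8, 385.4]
ee_rot: [0.027, 0.999, 0.0, -0.02]
contact_force: [0.7, 0.1, -5.2]
gripper_width: 25.0
grasp_force: 65.5
```

servo_tool(
  motion=[
    {"travel": [0.06,-0.092,0],"rot": [0,0,0],"hand": 0},
    {"travel": [0.06,-0.092,0],"rot": [0,0,0],"hand": 0},
    {"travel": [0.06,-0.092,0],"rot": [0,0,0],"hand": 0},
    {"travel": [0.06,-0.092,0],"rot": [0,0,0],"hand": 0},
    {"travel": [0.03,-0.05,0],"rot": [0,0,0],"hand": 0},
    {"travel": [0,0,0],"rot": [0,0,0],"hand": 0},
    {"travel": [0,0,0],"rot": [0,0,0],"hand": 0},
  ],
)

```text
clock: 8.52
position: [455.9, -309.0, 388.3]
ee_rot: [0.028, 0.999, 0.001, -0.02]
contact_force: [-0.4, -0.5, -4.2]
gripper_width: 24.4
grasp_force: 65.6
```

```bash
cat > lidpose.py <<'E'
from h import *
np.set_printoptions(precision=1,suppress=True)
im,d=get_image("side");it,dt=get_image("top");cv2.imwrite("pics/l_side.png",im[:,:,::-1]);cv2.imwrite("pics/l_top.png",it[:,:,::-1])
s=sensors.read_state();p=s["position"];print(p,s["ee_rot"])
for n,D in(("top",dt),("side",d)):
    W=cloud(n,D);m=(abs(W[...,0]-p[0])<70)&(abs(W[...,1]-p[1])<135)&(W[...,2]>p[2]-215)&(W[...,2]<p[2]+8)
    q=W[m]; z=q[:,2]
    for zz in range(-200,1,20):
        b=q[abs(z-p[2]-zz)<8]
        if len(b)>20: print(n,zz,len(b),np.percentile(b[:,0]-p[0],[2,25,50,75,98]),np.percentile(b[:,1]-p[1],[2,98]))
    b=q[(abs(z-p[2]+5)<6)]
    if len(b): print("rect",cv2.minAreaRect(b[:,:2].astype(np.float32)))
E
python3 lidpose.py
```

```text
[ 456.7 -308.2  388.5] [ 0.  1.  0. -0.]
top -180 61 [-49.4 -44.  -40.7 -35.3  -7.3] [-101.5   85.9]
top -160 498 [-41.1 -32.3 -24.1 -16.5  -6.7] [-101.    81.7]
top -140 21 [-45.1 -43.9 -33.  -26.  -17.7] [-107.5 -100.1]
top -20 60 [-53.  -48.2 -43.2 -39.7 -14. ] [-107.2   98.5]
top 0 1219 [-40.  -29.3 -19.5  -7.9   9.5] [-106.6   96.5]
rect ((441.640625, -310.99505615234375), (215.92787170410156, 49.46800994873047), 86.8123550415039)
side -200 47 [-52.4 -48.6 -40.8 -33.9 -22.6] [-94.7  91.7]
side -180 159 [-52.  -44.7 -40.7 -37.   -5.1] [-112.1   92.8]
side -160 944 [-45.3 -30.7 -17.5  -1.6   6. ] [-112.3  102.3]
side -140 387 [-46.  -18.3  -0.8   2.8   6.9] [-113.3  103.2]
side -120 392 [-45.8 -16.   -0.4   2.7   7. ] [-113.   103.2]
side -100 408 [-45.9 -18.4   0.    2.9   6.5] [-113.3  102.9]
side -80 403 [-44.3 -17.8   0.3   3.8   7.6] [-113.1  103.7]
side -60 232 [-46.2 -31.1 -14.3   0.3   6.2] [-113.6  104.7]
side -40 133 [-46.6 -36.9 -27.1 -14.1  -0.2] [-113.9  106.2]
side -20 226 [-55.  -44.8 -38.9 -30.7  -1.7] [-113.4  104.2]
side 0 1283 [-43.4 -31.5 -20.6  -9.    7.2] [-109.5  102.3]
rect ((440.4349365234375, -310.06427001953125), (223.38706970214844, 52.23122024536133), 87.36080932617188)
```

servo_tool(
  motion=[
    {"travel": [0.002,-0.02,0],"rot": [0,0,0],"hand": 0},
    {"travel": [0,-0.02,0.04],"rot": [0,0,0],"hand": 0},
    {"travel": [-0.004,0,0.1],"rot": [0,0,0],"hand": 0},
    {"travel": [-0.004,0,0.1],"rot": [0,0,0],"hand": 0},
    {"travel": [-0.004,0,0.1],"rot": [0,0,0],"hand": 0},
    {"travel": [-0.004,0,0.08],"rot": [0,0,0],"hand": 0},
    {"travel": [0,0,0],"rot": [0,0,0],"hand": 0},
    {"travel": [0,0,0],"rot": [0,0,0],"hand": 0},
  ],
)

```text
clock: 9.28
position: [455.2, -318.7, 283.2]
ee_rot: [0.027, 0.999, 0.0, -0.021]
contact_force: [0.6, -0.0, -3.7]
gripper_width: 24.5
grasp_force: 65.6
```

```bash
python3 lidpose.py | grep -E "rect|^\[|side -(60|120|100|140)"
python3 - <<'E'
import cv2,numpy as np
a=cv2.imread("pics/l_side.png")[180:400,270:470];b=cv2.imread("pics/l_top.png")[180:290,330:430]
cv2.imwrite("pics/c5.png",np.hstack([cv2.resize(a,None,fx=2,fy=2,interpolation=2),cv2.resize(b,None,fx=4,fy=4,interpolation=2)]))
E
```

```text
[ 456.6 -319.3  286. ] [ 0.  1. -0. -0.]
rect ((441.3079528808594, -322.2584228515625), (212.43795776367188, 51.700679779052734), 88.38925170898438)
side -140 332 [-46.  -16.1  -1.3   2.2   5.5] [-111.4  104.5]
side -120 333 [-45.9 -18.1  -1.2   2.3   6. ] [-112.1  104.5]
side -100 350 [-46.7 -14.8  -0.8   2.4   6.4] [-112.   103.6]
side -60 134 [-47.4 -35.9 -25.6 -14.6  -0.7] [-112.4  107. ]
rect ((438.53955078125, -320.24359130859375), (223.73129272460938, 51.3873405456543), 86.98387145996094)
```

View pics/c5.png

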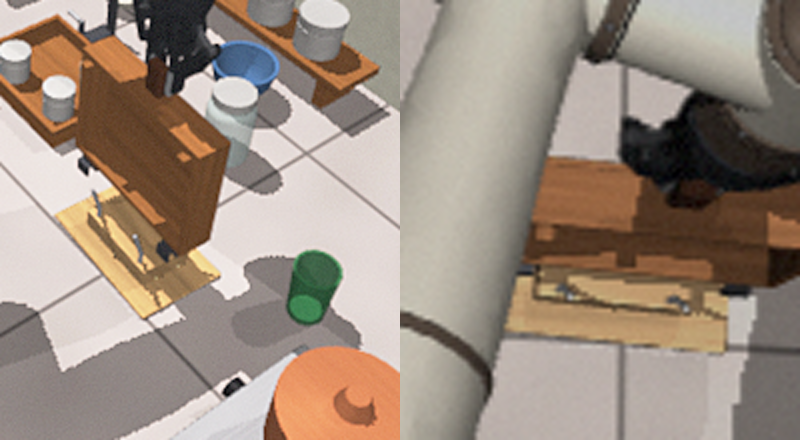

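The views show the lid upright above the rack, lined up with the guides. Lowering.

servo_tool(
  motion=[
    {"travel": [-0.002,0,0.06],"rot": [0,0,0],"hand": 0},
    {"travel": [-0.003,0,0.08],"rot": [0,0,0],"hand": 0},
    {"travel": [-0.003,0,0.08],"rot": [0,0,0],"hand": 0},
    {"travel": [-0.001,0,0.04],"rot": [0,0,0],"hand": 0},
    {"travel": [0,0,0],"rot": [0,0,0],"hand": 0},
    {"travel": [0,0,0],"rot": [0,0,0],"hand": 0},
  ],
)

```text
clock: 9.88
position: [456.0, -319.3, 220.6]
ee_rot: [0.027, 0.999, -0.001, -0.018]
contact_force: [0.5, -0.9, -3.9]
gripper_width: 24.5
grasp_force: 65.6
```

servo_tool(
  motion=[
    {"travel": [0,0,0.02],"rot": [0,0,0],"hand": 0},
    {"travel": [0,0,0.012],"rot": [0,0,0],"hand": 0},
    {"travel": [0,0,0.008],"rot": [0,0,0],"hand": 0},
    {"travel": [0,0,0],"rot": [0,0,0],"hand": 0},
    {"travel": [0,0,0],"rot": [0,0,0],"hand": 0},
  ],
)

```text
clock: 10.3
position: [455.4, -319.1, 210.5]
ee_rot: [0.027, 0.999, -0.0, -0.018]
contact_force: [-0.5, 0.1, -0.7]
gripper_width: 24.5
grasp_force: 65.9
```

servo_tool(
  motion=[
    {"travel": [0,0,0.006],"rot": [0,0,0],"hand": 0},
    {"travel": [0,0,0.004],"rot": [0,0,0],"hand": 0},
    {"travel": [0,0,0],"rot": [0,0,0],"hand": 0},
  ],
)

```text
clock: 10.55
position: [455.8, -319.4, 210.4]
ee_rot: [0.027, 0.999, -0.001, -0.017]
contact_force: [-2.0, 2.5, 9.8]
gripper_width: 25.0
grasp_force: 67.3
```

```bash
python3 lidpose.py | grep -E "rect|^\[|side -(60|120|100|80)|top 0"; python3 -c "
from bench import *;print(sensors.read_state()['contact_force'])"
```

```text
[ 455.8 -319.4  210.5] [ 0.  1. -0. -0.]
top 0 879 [-40.1 -29.6 -19.8  -9.    9.3] [-105.4   95. ]
rect ((436.6769104003906, -323.8342590332031), (209.44871520996094, 55.76137161254883), 87.31415557861328)
side -120 313 [-60.7 -21.3  -0.    3.5   7.7] [-112.3  103.3]
side -100 303 [-44.6 -15.4   1.    3.9   7.4] [-111.9  103.7]
side -80 265 [-44.5 -20.6   0.6   3.7   7.5] [-112.2  104.3]
side -60 121 [-45.7 -34.7 -24.3 -13.4  -0.1] [-112.5  107.8]
rect ((439.3051452636719, -321.416015625), (222.8616485595703, 51.03329849243164), 86.870361328125)
[-0.94170739  2.35701127  9.445757  ]
```

servo_tool(
  motion=[
    {"travel": [0,0,0],"rot": [0,0,0],"hand": 0.3},
    {"travel": [0,0,0],"rot": [0,0,0],"hand": 0.7},
    {"travel": [0,0,0],"rot": [0,0,0],"hand": 1},
    {"travel": [0,0,0],"rot": [0,0,0],"hand": 1},
    {"travel": [0,0,0],"rot": [0,0,0],"hand": 1},
    {"travel": [0,0,-0.06],"rot": [0,0,0],"hand": 1},
    {"travel": [0,0,-0.15],"rot": [0,0,0],"hand": 1},
    {"travel": [0,0,-0.15],"rot": [0,0,0],"hand": 1},
    {"travel": [0,0,-0.15],"rot": [0,-0.006,-0.0045],"hand": 1},
    {"travel": [0,0,0],"rot": [0,0,0],"hand": 1},
  ],
)

```text
clock: 11.48
position: [462.1, -321.1, 343.5]
ee_rot: [0.013, 1.0, -0.004, 0.008]
contact_force: [-0.8, -1.0, 1.6]
gripper_width: 85.6
grasp_force: 0.0
```

```bash
cat > look.py <<'E'
from h import *
np.set_printoptions(precision=1,suppress=True)
import sys
im,d=get_image("side");it,dt=get_image("top");cv2.imwrite("pics/k_side.png",im[:,:,::-1]);cv2.imwrite("pics/k_top.png",it[:,:,::-1])
s=sensors.read_state();print(s["clock"],s["position"],s["ee_rot"])
def tops(x0,x1,y0,y1,z0,z1):
  for n,D in(("top",dt),("side",d)):
    W=cloud(n,D);m=(W[...,0]>x0)&(W[...,0]<x1)&(W[...,1]>y0)&(W[...,1]<y1)&(W[...,2]>z0)&(W[...,2]<z1)
    k,lab,st,ce=cv2.connectedComponentsWithStats(m.astype(np.uint8))
    for i in range(1,k):
        if st[i,4]>40: q=W[lab==i];c,r=cv2.minEnclosingCircle(q[:,:2].astype(np.float32));print(n,st[i,4],np.array(c),round(r,1),"z %.1f"%np.median(q[:,2]),"med",np.median(q[:,:2],0))
E
cat > a.py <<'E'
from look import *
print("chest");tops(440,635,-122,108,50,64)
print("tray");tops(320,550,170,430,60,80)
W=cloud("side",d)
for z in range(80,201,30):
    m=(abs(W[...,0]-440)<60)&(abs(W[...,1]+321)<95)&(abs(W[...,2]-z)<6);q=W[m];print(z,len(q),np.percentile(q[:,0],[2,50,98]) if len(q) else '')
Wt=cloud("top",dt);print(rect(Wt,(370,520,-450,-190),198,215))
E
python3 a.py
```

```text
11.5833 [ 460.1 -319.2  336.2] [ 0.  1. -0.  0.]
chest
top 169 [583.5 -52.8] 25.5 z 57.6 med [583.2 -53.7]
top 183 [502.1  45.7] 25.7 z 57.4 med [501.9  45.8]
top 177 [508.3 -59.7] 25.4 z 57.7 med [507.8 -59. ]
side 153 [500.9  42.3] 27.4 z 56.2 med [499.7  39.7]
side 159 [583.8 -58.8] 28.6 z 56.3 med [580.5 -59.1]
side 165 [510.3 -61.6] 29.2 z 56.5 med [505.2 -63.9]
tray
80 145 [396.3 458.  463.6]
110 117 [453.4 458.8 463.7]
140 8 [454.5 456.4 459.5]
170 0 
200 782 [411.5 432.2 462.9]
(((438.453125, -330.65069580078125), (198.1125030517578, 55.03446578979492), 86.44718933105469), np.float64(205.8732956753155), 1038)
```

The lid stands in the rack, with its top edge at 206 mm as expected. Three tins are in the chest: A (583,-55), B (502,44) and C (508,-61). Going to C.

servo_tool(
  motion=[
    {"travel": [-0.0236,0.149,0],"rot": [0,0,0],"hand": 1},
    {"travel": [-0.0236,0.149,0],"rot": [0,0,0],"hand": 1},
    {"travel": [-0.0236,0.149,0],"rot": [0,0,0],"hand": 1},
    {"travel": [-0.0236,0.149,0],"rot": [0,0,0],"hand": 1},
    {"travel": [-0.0236,0.149,0],"rot": [0,0,0],"hand": 1},
    {"travel": [-0.0236,0.149,0],"rot": [0,0,0],"hand": 1},
    {"travel": [-0.0236,0.149,0],"rot": [0,0,0],"hand": 1},
    {"travel": [0,0,0.1],"rot": [0,0,0],"hand": 1},
    {"travel": [0,0,0],"rot": [0,0,0],"hand": 1},
    {"travel": [0,0,0],"rot": [0,0,0],"hand": 1},
  ],
)

```text
clock: 12.42
position: [506.8, -59.3, 307.0]
ee_rot: [0.013, 1.0, -0.001, -0.003]
contact_force: [0.1, -0.2, 1.3]
gripper_width: 85.1
grasp_force: 0.0
```

```bash
cat > b.py <<'E'
from look import *
print(np.array2string(s["ee_rot"],precision=4),s["contact_force"])
print("chest");tops(430,640,-135,120,50,64)
print("tray");tops(320,550,170,430,60,80)
E
python3 b.py
```

```text
12.5167 [508.  -60.3 309.3] [ 0.  1. -0. -0.]
[ 0.0139  0.9999 -0.0005 -0.0004] [-0.6  0.1  1.2]
chest
top 172 [501.7  46.3] 25.3 z 57.5 med [502.   46.1]
top 177 [508.2 -59.1] 25.5 z 57.3 med [507.6 -59.1]
side 153 [500.9  42.9] 28.5 z 56.7 med [500.   40.7]
side 155 [583.1 -55.9] 28.1 z 56.4 med [581.5 -58.6]
side 171 [506.2 -62.1] 27.9 z 56.3 med [505.1 -64.2]
tray
```

servo_tool(
  motion=[
    {"travel": [0,0,0.14],"rot": [0,0,0],"hand": 1},
    {"travel": [0,0,0.14],"rot": [0,0,0],"hand": 1},
    {"travel": [0,0,0.14],"rot": [0,0,0],"hand": 1},
    {"travel": [0,0,0.14],"rot": [0,0,0],"hand": 1},
    {"travel": [0,0,0.14],"rot": [0,0,0],"hand": 1},
    {"travel": [0,0,0.14],"rot": [0,0,0],"hand": 1},
    {"travel": [0,0,0.14],"rot": [0,0,0],"hand": 1},
    {"travel": [0,0,0.08],"rot": [0,0,0],"hand": 1},
    {"travel": [0,0,0.05],"rot": [0,0,0],"hand": 1},
    {"travel": [0,0,0],"rot": [0,0,0],"hand": 1},
  ],
)

```text
clock: 13.35
position: [506.6, -60.9, 29.5]
ee_rot: [0.015, 1.0, -0.001, -0.003]
contact_force: [-1.3, -0.8, 0.3]
gripper_width: 85.6
grasp_force: 0.0
```

servo_tool(
  motion=[
    {"travel": [0,0,0],"rot": [0,0,0],"hand": 0.5},
    {"travel": [0,0,0],"rot": [0,0,0],"hand": 0},
    {"travel": [0,0,0],"rot": [0,0,0],"hand": 0},
    {"travel": [0,0,0],"rot": [0,0,0],"hand": 0},
    {"travel": [0,0,0],"rot": [0,0,0],"hand": 0},
    {"travel": [0,0,0],"rot": [0,0,0],"hand": 0},
    {"travel": [0,0,0],"rot": [0,0,0],"hand": 0},
  ],
)

```text
clock: 13.93
position: [509.6, -59.4, 33.7]
ee_rot: [0.013, 1.0, 0.0, 0.002]
contact_force: [-0.8, -1.1, 6.8]
gripper_width: 48.4
grasp_force: 62.2
```

servo_tool(
  motion=[
    {"travel": [0,0,-0.06],"rot": [0,0,0],"hand": 0},
    {"travel": [0,0,-0.14],"rot": [0,0,0],"hand": 0},
    {"travel": [0,0,-0.14],"rot": [0,0,0],"hand": 0},
    {"travel": [0,0,-0.06],"rot": [0,0,0],"hand": 0},
    {"travel": [0.0512,0.1445,0],"rot": [0,0,0],"hand": 0},
    {"travel": [0.0512,0.1445,0],"rot": [0,0,0],"hand": 0},
    {"travel": [0.0512,0.1445,0],"rot": [0,0,0],"hand": 0},
    {"travel": [0.0512,0.1445,0],"rot": [0,0,0],"hand": 0},
    {"travel": [0.0512,0.1445,0],"rot": [0,0,0],"hand": 0},
    {"travel": [0.0512,0.1445,0],"rot": [0,0,0],"hand": 0},
  ],
)

```text
clock: 14.77
position: [435.8, 160.8, 132.2]
ee_rot: [0.014, 1.0, 0.0, 0.0]
contact_force: [0.8, -0.0, -0.7]
gripper_width: 48.4
grasp_force: 62.3
```

servo_tool(
  motion=[
    {"travel": [0.0512,0.1445,0],"rot": [0,0,0],"hand": 0},
    {"travel": [0.0512,0.1445,0],"rot": [0,0,0],"hand": 0},
    {"travel": [0.0512,0.1445,0],"rot": [0,0,0],"hand": 0},
    {"travel": [0.0512,0.1445,0],"rot": [0,0,0],"hand": 0},
    {"travel": [0.0512,0.1445,0],"rot": [0,0,0],"hand": 0},
    {"travel": [0,0,0],"rot": [0,0,0],"hand": 0},
    {"travel": [0,0,0],"rot": [0,0,0],"hand": 0},
  ],
)

```text
clock: 15.35
position: [376.9, 343.3, 131.8]
ee_rot: [0.012, 1.0, 0.0, -0.0]
contact_force: [-0.1, -0.7, -0.6]
gripper_width: 48.5
grasp_force: 62.4
```

servo_tool(
  motion=[
    {"travel": [0,0,0.14],"rot": [0,0,0],"hand": 0},
    {"travel": [0,0,0.12],"rot": [0,0,0],"hand": 0},
    {"travel": [0,0,0.06],"rot": [0,0,0],"hand": 0},
    {"travel": [0,0,0.012],"rot": [0,0,0],"hand": 0},
    {"travel": [0,0,0.008],"rot": [0,0,0],"hand": 0},
    {"travel": [0,0,0],"rot": [0,0,0],"hand": 0},
    {"travel": [0,0,0],"rot": [0,0,0],"hand": 0},
  ],
)

```text
clock: 15.93
position: [378.6, 342.1, 48.0]
ee_rot: [0.014, 1.0, 0.001, 0.001]
contact_force: [0.8, 0.6, -0.9]
gripper_width: 48.1
grasp_force: 62.6
```

servo_tool(
  motion=[
    {"travel": [0,0,0.008],"rot": [0,0,0],"hand": 0},
    {"travel": [0,0,0.003],"rot": [0,0,0],"hand": 0},
    {"travel": [0,0,0],"rot": [0,0,0],"hand": 0},
  ],
)

```text
clock: 16.18
position: [378.5, 342.5, 45.8]
ee_rot: [0.013, 1.0, 0.001, 0.001]
contact_force: [-0.7, -1.2, 5.8]
gripper_width: 48.3
grasp_force: 63.2
```

servo_tool(
  motion=[
    {"travel": [0,0,0],"rot": [0,0,0],"hand": 0.7},
    {"travel": [0,0,0],"rot": [0,0,0],"hand": 0.85},
    {"travel": [0,0,0],"rot": [0,0,0],"hand": 1},
    {"travel": [0,0,0],"rot": [0,0,0],"hand": 1},
    {"travel": [0,0,-0.08],"rot": [0,0,0],"hand": 1},
    {"travel": [0,0,-0.15],"rot": [0,0,0],"hand": 1},
    {"travel": [0,0,-0.15],"rot": [0,0,0],"hand": 1},
    {"travel": [0,0,-0.06],"rot": [0,0,0],"hand": 1},
    {"travel": [0,0,0],"rot": [0,0,0],"hand": 1},
  ],
)

```text
clock: 16.93
position: [379.5, 343.9, 158.5]
ee_rot: [0.013, 1.0, 0.004, 0.003]
contact_force: [0.2, 1.0, 0.0]
gripper_width: 85.3
grasp_force: 0.0
```

```bash
python3 b.py
```

```text
17.0333 [377.6 341.5 154.1] [ 0.  1.  0. -0.]
[ 0.0136  0.9999  0.0004 -0.    ] [-0.3  0.4 -0.1]
chest
top 168 [583.6 -53.3] 25.0 z 57.5 med [582.9 -53.2]
top 175 [501.4  46.2] 25.1 z 57.5 med [502.   45.5]
side 157 [501.1  43. ] 28.5 z 56.7 med [498.2  41.4]
side 157 [578.9 -56.7] 28.6 z 56.2 med [581.7 -60. ]
tray
top 121 [375.7 342. ] 24.4 z 68.8 med [369.4 341.5]
side 133 [378.7 336.6] 31.3 z 67.8 med [375.3 334.1]
```

servo_tool(
  motion=[
    {"travel": [-0.0587,-0.13,0],"rot": [0,0,0],"hand": 1},
    {"travel": [-0.0587,-0.13,0],"rot": [0,0,0],"hand": 1},
    {"travel": [-0.0587,-0.13,0],"rot": [0,0,0],"hand": 1},
    {"travel": [-0.0587,-0.13,0],"rot": [0,0,0],"hand": 1},
    {"travel": [-0.0587,-0.13,0],"rot": [0,0,0],"hand": 1},
    {"travel": [-0.0587,-0.13,0],"rot": [0,0,0],"hand": 1},
    {"travel": [-0.0587,-0.13,0],"rot": [0,0,0],"hand": 1},
    {"travel": [-0.0587,-0.13,0],"rot": [0,0,0],"hand": 1},
    {"travel": [-0.0587,-0.13,0],"rot": [0,0,0],"hand": 1},
    {"travel": [0,0,0],"rot": [0,0,0],"hand": 1},
  ],
)

```text
clock: 17.87
position: [502.2, 41.0, 151.7]
ee_rot: [0.017, 1.0, -0.001, -0.002]
contact_force: [0.2, 0.8, -0.2]
gripper_width: 85.3
grasp_force: 0.0
```

servo_tool(
  motion=[
    {"travel": [0,0,0],"rot": [0,0,0],"hand": 1},
    {"travel": [0,0,0],"rot": [0,0,0],"hand": 1},
  ],
)

```text
clock: 18.03
position: [501.1, 45.2, 152.4]
ee_rot: [0.014, 1.0, -0.001, -0.002]
contact_force: [0.0, 0.2, 1.0]
gripper_width: 85.4
grasp_force: 0.0
```

```bash
python3 b.py
```

```text
18.1333 [501.3  46.3 153.1] [ 0.  1. -0. -0.]
[ 0.0128  0.9999 -0.0004 -0.0009] [-0.6  1.   0.4]
chest
top 171 [583.3 -53.7] 25.4 z 57.3 med [582.6 -53.7]
top 139 [501.8  45.6] 25.4 z 58.1 med [497.5  44.2]
side 155 [501.7  41.8] 27.6 z 55.9 med [500.6  40.6]
side 162 [582.3 -56.2] 26.8 z 56.7 med [581.  -58.7]
tray
top 192 [378.6 340.9] 26.2 z 69.7 med [376.3 341.4]
side 138 [376.3 337.8] 28.5 z 67.6 med [376.5 332.5]
```

servo_tool(
  motion=[
    {"travel": [0,0,0.13],"rot": [0,0,0],"hand": 1},
    {"travel": [0,0,0.13],"rot": [0,0,0],"hand": 1},
    {"travel": [0,0,0.13],"rot": [0,0,0],"hand": 1},
    {"travel": [0,0,0.08],"rot": [0,0,0],"hand": 1},
    {"travel": [0,0,0.015],"rot": [0,0,0],"hand": 1},
    {"travel": [0,0,0],"rot": [0,0,0],"hand": 1},
    {"travel": [0,0,0],"rot": [0,0,0],"hand": 0.5},
    {"travel": [0,0,0],"rot": [0,0,0],"hand": 0},
    {"travel": [0,0,0],"rot": [0,0,0],"hand": 0},
    {"travel": [0,0,0],"rot": [0,0,0],"hand": 0},
  ],
)

```text
clock: 18.97
position: [503.4, 46.3, 34.7]
ee_rot: [0.013, 1.0, 0.001, 0.002]
contact_force: [-2.5, 0.7, 5.9]
gripper_width: 48.3
grasp_force: 62.2
```

servo_tool(
  motion=[
    {"travel": [0,0,0],"rot": [0,0,0],"hand": 0},
    {"travel": [0,0,0],"rot": [0,0,0],"hand": 0},
    {"travel": [0,0,0],"rot": [0,0,0],"hand": 0},
  ],
)

```text
clock: 19.22
position: [503.4, 46.3, 34.7]
ee_rot: [0.013, 1.0, 0.001, 0.002]
contact_force: [-0.4, 2.2, 6.1]
gripper_width: 48.3
grasp_force: 62.2
```

servo_tool(
  motion=[
    {"travel": [0,0,-0.06],"rot": [0,0,0],"hand": 0},
    {"travel": [0,0,-0.14],"rot": [0,0,0],"hand": 0},
    {"travel": [0,0,-0.14],"rot": [0,0,0],"hand": 0},
    {"travel": [0,0,-0.06],"rot": [0,0,0],"hand": 0},
    {"travel": [0.043,0.142,0],"rot": [0,0,0],"hand": 0},
    {"travel": [0.043,0.142,0],"rot": [0,0,0],"hand": 0},
    {"travel": [0.043,0.142,0],"rot": [0,0,0],"hand": 0},
    {"travel": [0.043,0.142,0],"rot": [0,0,0],"hand": 0},
    {"travel": [0.043,0.142,0],"rot": [0,0,0],"hand": 0},
    {"travel": [0.043,0.142,0],"rot": [0,0,0],"hand": 0},
  ],
)

```text
clock: 20.05
position: [442.4, 261.8, 133.5]
ee_rot: [0.014, 1.0, 0.0, 0.0]
contact_force: [-0.1, 0.8, -0.8]
gripper_width: 48.1
grasp_force: 62.3
```

servo_tool(
  motion=[
    {"travel": [0,0,0],"rot": [0,0,0],"hand": 0},
    {"travel": [0,0,0],"rot": [0,0,0],"hand": 0},
    {"travel": [0,0,0.14],"rot": [0,0,0],"hand": 0},
    {"travel": [0,0,0.12],"rot": [0,0,0],"hand": 0},
    {"travel": [0,0,0.06],"rot": [0,0,0],"hand": 0},
    {"travel": [0,0,0.012],"rot": [0,0,0],"hand": 0},
    {"travel": [0,0,0],"rot": [0,0,0],"hand": 0},
    {"travel": [0,0,0],"rot": [0,0,0],"hand": 0},
  ],
)

```text
clock: 20.72
position: [444.2, 260.2, 50.7]
ee_rot: [0.014, 1.0, 0.0, 0.001]
contact_force: [-0.3, -0.1, -0.8]
gripper_width: 48.4
grasp_force: 62.6
```

servo_tool(
  motion=[
    {"travel": [0,0,0.01],"rot": [0,0,0],"hand": 0},
    {"travel": [0,0,0.006],"rot": [0,0,0],"hand": 0},
    {"travel": [0,0,0],"rot": [0,0,0],"hand": 0},
  ],
)

```text
clock: 20.97
position: [444.0, 260.9, 46.8]
ee_rot: [0.013, 1.0, 0.001, 0.001]
contact_force: [-0.6, -0.4, 1.0]
gripper_width: 48.1
grasp_force: 62.6
```

servo_tool(
  motion=[
    {"travel": [0,0,0],"rot": [0,0,0],"hand": 0.7},
    {"travel": [0,0,0],"rot": [0,0,0],"hand": 0.85},
    {"travel": [0,0,0],"rot": [0,0,0],"hand": 1},
    {"travel": [0,0,0],"rot": [0,0,0],"hand": 1},
    {"travel": [0,0,-0.08],"rot": [0,0,0],"hand": 1},
    {"travel": [0,0,-0.15],"rot": [0,0,0],"hand": 1},
    {"travel": [0,0,-0.15],"rot": [0,0,0],"hand": 1},
    {"travel": [0,0,-0.06],"rot": [0,0,0],"hand": 1},
    {"travel": [0,0,0],"rot": [0,0,0],"hand": 1},
  ],
)

```text
clock: 21.72
position: [445.4, 262.3, 160.4]
ee_rot: [0.013, 1.0, 0.003, 0.004]
contact_force: [0.8, 0.5, -0.8]
gripper_width: 85.2
grasp_force: 0.0
```

```bash
python3 b.py
```

```text
21.8167 [443.  260.3 156. ] [0. 1. 0. 0.]
[0.0135 0.9999 0.0005 0.0001] [-0.9 -0.3 -0.2]
chest
top 175 [583.7 -53.3] 24.9 z 57.4 med [582.5 -52.7]
side 159 [582.4 -56.6] 27.0 z 56.2 med [580.7 -59.1]
tray
top 151 [442.  259.9] 25.0 z 69.3 med [437.9 259. ]
top 197 [377.4 341.3] 25.7 z 69.7 med [376.7 341.3]
side 131 [373.5 341.1] 30.9 z 68.6 med [376.1 335.7]
side 137 [442.6 257. ] 28.4 z 67.6 med [439.  254.2]
```

servo_tool(
  motion=[
    {"travel": [-0.0594,-0.1241,0],"rot": [0,0,0],"hand": 1},
    {"travel": [-0.0594,-0.1241,0],"rot": [0,0,0],"hand": 1},
    {"travel": [-0.0594,-0.1241,0],"rot": [0,0,0],"hand": 1},
    {"travel": [-0.0594,-0.1241,0],"rot": [0,0,0],"hand": 1},
    {"travel": [-0.0594,-0.1241,0],"rot": [0,0,0],"hand": 1},
    {"travel": [-0.0594,-0.1241,0],"rot": [0,0,0],"hand": 1},
    {"travel": [-0.0594,-0.1241,0],"rot": [0,0,0],"hand": 1},
    {"travel": [-0.0594,-0.1241,0],"rot": [0,0,0],"hand": 1},
    {"travel": [-0.0594,-0.1241,0],"rot": [0,0,0],"hand": 1},
    {"travel": [-0.0594,-0.1241,0],"rot": [0,0,0],"hand": 1},
  ],
)

```text
clock: 22.65
position: [582.6, -55.5, 153.4]
ee_rot: [0.014, 1.0, -0.0, -0.002]
contact_force: [1.1, 0.2, 0.6]
gripper_width: 85.4
grasp_force: 0.0
```

servo_tool(
  motion=[
    {"travel": [0,0,0],"rot": [0,0,0],"hand": 1},
    {"travel": [0,0,0],"rot": [0,0,0],"hand": 1},
    {"travel": [0,0,0],"rot": [0,0,0],"hand": 1},
  ],
)

```text
clock: 22.9
position: [582.3, -53.9, 153.8]
ee_rot: [0.014, 1.0, -0.0, -0.002]
contact_force: [0.6, -0.2, -0.5]
gripper_width: 85.1
grasp_force: 0.0
```

```bash
python3 b.py
```

```text
23.0 [582.6 -53.  154.8] [ 0.  1. -0. -0.]
[ 0.0128  0.9999 -0.0002 -0.001 ] [ 0.1  0.6 -0.2]
chest
top 176 [584.  -53.3] 25.5 z 57.3 med [583.4 -52.4]
side 162 [582.5 -55.9] 28.3 z 56.1 med [580.  -58.9]
tray
top 193 [444.1 259.1] 26.1 z 69.7 med [442.3 259.6]
top 199 [377.5 341. ] 25.7 z 69.5 med [376.4 340.2]
side 133 [371.7 339.9] 32.3 z 68.0 med [374.7 333.3]
side 139 [443.6 256.4] 29.9 z 67.5 med [438.7 253.2]
```

servo_tool(
  motion=[
    {"travel": [0,0,0.13],"rot": [0,0,0],"hand": 1},
    {"travel": [0,0,0.13],"rot": [0,0,0],"hand": 1},
    {"travel": [0,0,0.13],"rot": [0,0,0],"hand": 1},
    {"travel": [0,0,0.08],"rot": [0,0,0],"hand": 1},
    {"travel": [0,0,0.02],"rot": [0,0,0],"hand": 1},
    {"travel": [0,0,0],"rot": [0,0,0],"hand": 1},
    {"travel": [0,0,0],"rot": [0,0,0],"hand": 0.5},
    {"travel": [0,0,0],"rot": [0,0,0],"hand": 0},
    {"travel": [0,0,0],"rot": [0,0,0],"hand": 0},
    {"travel": [0,0,0],"rot": [0,0,0],"hand": 0},
  ],
)

```text
clock: 23.83
position: [585.0, -53.5, 35.6]
ee_rot: [0.013, 1.0, 0.0, 0.002]
contact_force: [-1.1, 1.5, 4.8]
gripper_width: 48.3
grasp_force: 62.5
```

servo_tool(
  motion=[
    {"travel": [0,0,0],"rot": [0,0,0],"hand": 0},
    {"travel": [0,0,0],"rot": [0,0,0],"hand": 0},
    {"travel": [0,0,0],"rot": [0,0,0],"hand": 0},
  ],
)

```text
clock: 24.08
position: [585.0, -53.5, 35.5]
ee_rot: [0.013, 1.0, 0.0, 0.002]
contact_force: [-1.6, 2.1, 6.8]
gripper_width: 48.6
grasp_force: 62.4
```

servo_tool(
  motion=[
    {"travel": [0,0,-0.06],"rot": [0,0,0],"hand": 0},
    {"travel": [0,0,-0.14],"rot": [0,0,0],"hand": 0},
    {"travel": [0,0,-0.14],"rot": [0,0,0],"hand": 0},
    {"travel": [0,0,-0.1],"rot": [0,0,0],"hand": 0},
    {"travel": [0.0424,0.1485,0],"rot": [0,0,0],"hand": 0},
    {"travel": [0.0424,0.1485,0],"rot": [0,0,0],"hand": 0},
    {"travel": [0.0424,0.1485,0],"rot": [0,0,0],"hand": 0},
    {"travel": [0.0424,0.1485,0],"rot": [0,0,0],"hand": 0},
    {"travel": [0.0424,0.1485,0],"rot": [0,0,0],"hand": 0},
    {"travel": [0.0424,0.1485,0],"rot": [0,0,0],"hand": 0},
  ],
)

```text
clock: 24.92
position: [524.8, 172.0, 143.7]
ee_rot: [0.014, 1.0, 0.0, 0.0]
contact_force: [0.2, 0.6, -0.2]
gripper_width: 48.4
grasp_force: 62.2
```

servo_tool(
  motion=[
    {"travel": [0.0424,0.1485,0],"rot": [0,0,0],"hand": 0},
    {"travel": [0.0424,0.1485,0],"rot": [0,0,0],"hand": 0},
    {"travel": [0.0424,0.1485,0],"rot": [0,0,0],"hand": 0},
    {"travel": [0.0424,0.1485,0],"rot": [0,0,0],"hand": 0},
    {"travel": [0.0424,0.1485,0],"rot": [0,0,0],"hand": 0},
    {"travel": [0,0,0],"rot": [0,0,0],"hand": 0},
    {"travel": [0,0,0],"rot": [0,0,0],"hand": 0},
    {"travel": [0,0,0],"rot": [0,0,0],"hand": 0},
  ],
)

```text
clock: 25.58
position: [477.3, 357.3, 143.0]
ee_rot: [0.013, 1.0, -0.0, -0.0]
contact_force: [0.1, -0.7, -1.4]
gripper_width: 48.4
grasp_force: 62.3
```

```bash
python3 b.py
```

```text
25.6833 [477.8 356.3 143.2] [ 0.  1. -0. -0.]
[ 0.0141  0.9999 -0.0003 -0.0002] [ 0.1  0.1 -1.2]
chest
tray
top 190 [443.4 260. ] 25.2 z 70.2 med [442.2 259.3]
top 198 [376.2 341.9] 25.6 z 69.4 med [376.4 340.9]
side 134 [376.6 336.9] 29.2 z 67.8 med [374.7 334.5]
side 137 [443.9 257. ] 30.4 z 68.0 med [439.1 253.6]
```

servo_tool(
  motion=[
    {"travel": [0,0,0.14],"rot": [0,0,0],"hand": 0},
    {"travel": [0,0,0.14],"rot": [0,0,0],"hand": 0},
    {"travel": [0,0,0.075],"rot": [0,0,0],"hand": 0},
    {"travel": [0,0,0.012],"rot": [0,0,0],"hand": 0},
    {"travel": [0,0,0.006],"rot": [0,0,0],"hand": 0},
    {"travel": [0,0,0],"rot": [0,0,0],"hand": 0},
    {"travel": [0,0,0],"rot": [0,0,0],"hand": 0},
  ],
)

```text
clock: 26.27
position: [478.8, 358.0, 51.6]
ee_rot: [0.014, 1.0, 0.001, 0.001]
contact_force: [0.4, -0.0, -1.1]
gripper_width: 47.9
grasp_force: 62.1
```

servo_tool(
  motion=[
    {"travel": [0,0,0.01],"rot": [0,0,0],"hand": 0},
    {"travel": [0,0,0.006],"rot": [0,0,0],"hand": 0},
    {"travel": [0,0,0],"rot": [0,0,0],"hand": 0},
  ],
)

```text
clock: 26.52
position: [478.3, 358.1, 47.6]
ee_rot: [0.013, 1.0, 0.001, 0.001]
contact_force: [-1.2, -0.1, 5.0]
gripper_width: 47.8
grasp_force: 62.8
```

servo_tool(
  motion=[
    {"travel": [0,0,0],"rot": [0,0,0],"hand": 0.7},
    {"travel": [0,0,0],"rot": [0,0,0],"hand": 0.85},
    {"travel": [0,0,0],"rot": [0,0,0],"hand": 1},
    {"travel": [0,0,0],"rot": [0,0,0],"hand": 1},
    {"travel": [0,0,-0.08],"rot": [0,0,0],"hand": 1},
    {"travel": [0,0,-0.15],"rot": [0,0,0],"hand": 1},
    {"travel": [0,0,-0.15],"rot": [0,0,0],"hand": 1},
    {"travel": [0,0,-0.16],"rot": [0,0,0],"hand": 1},
    {"travel": [0,0,-0.1],"rot": [0,0,0],"hand": 1},
    {"travel": [0,0,0],"rot": [0,0,0],"hand": 1},
  ],
)

```text
clock: 27.35
position: [480.4, 359.9, 213.3]
ee_rot: [0.013, 1.0, 0.005, 0.005]
contact_force: [-0.2, 0.1, 1.2]
gripper_width: 85.2
grasp_force: 0.0
```

```bash
cat >> b.py <<'E'
print("ball");tops(560,690,220,320,118,150)
for n,I,p in(("side",im,(215,325,105,190)),("top",it,(170,260,130,205))): pass
g=pix("side",[610,277,120]).astype(int);t=pix("top",[610,277,120]).astype(int);print(g,t)
c=lambda I,q:cv2.resize(I[q[1]-40:q[1]+40,q[0]-40:q[0]+40,::-1],None,fx=5,fy=5,interpolation=2)
cv2.imwrite("pics/lev.png",np.hstack([c(im,g),c(it,t)]))
E
python3 b.py
```

```text
27.45 [477.8 357.9 207. ] [0. 1. 0. 0.]
[0.0135 0.9999 0.0011 0.0006] [-0.4 -0.2 -0.2]
chest
tray
top 188 [477.4 357.1] 25.6 z 69.8 med [476.5 356.4]
top 192 [442.3 259.9] 25.1 z 69.3 med [442.7 259.5]
top 196 [376.7 342. ] 25.7 z 69.6 med [376.8 341.1]
side 118 [473.8 354.6] 28.5 z 68.0 med [473.7 350.4]
side 136 [376.3 337.9] 28.4 z 67.8 med [374.2 334.4]
side 136 [442.1 255.9] 29.2 z 67.6 med [439.6 254.6]
ball
[264 141] [200 177]
```

View pics/lev.png

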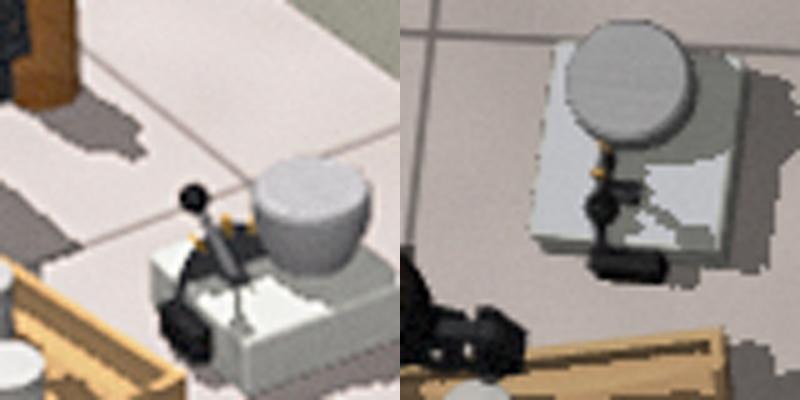

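The crop shows the lever ball at side pixel (262.4,140.4) and top pixel (200,178.4). The quadrant with three brass marks is on the far (+y) side, and the lever leans towards the robot. Triangulating.

Run:
```python
from h import *
np.set_printoptions(precision=1,suppress=True)
print("ball",tri((200,178.4),(262.4,140.4)), ray("top",200,178.4,131),ray("side",262.4,140.4,131))
c,s_=np.cos(-.0445),np.sin(-.0445)
print("pivot",670.2-36*c,273.8-36*s_)
for a in (0,.2,.6,1.2):
  X=[634.2+85*np.sin(a-.6),277,52+85*np.cos(a-.6)];print(a,X,pix("top",X),pix("side",X))
print("brass top",[ray("top",u,v,92) for u,v in((200.8,169),(199.6,174.5))])
```

```text
ball [603.2 277.4 128.3] [602.6 276.8 131. ] [600.8 274.1 131. ]
pivot 634.2356386183033 275.4014713255981
0 [np.float64(586.205389761422), 277, np.float64(122.15352726732266)] [199.9 184.2] [258.3 143.6]
0.2 [np.float64(601.0994409037647), 277, np.float64(130.29018449024522)] [199.9 178.9] [262.  140.1]
0.6 [np.float64(634.2), 277, np.float64(137.0)] [200.5 168.2] [270.1 135.4]
1.2 [np.float64(682.1946102385781), 277, np.float64(122.15352726732266)] [202.7 155.3] [281.6 134.8]
brass top [array([645.7, 284.9,  92. ]), array([626.9, 287.1,  92. ])]
```

servo_tool(
  motion=[
    {"travel": [-0.126,-0.0775,0],"rot": [0,0,0],"hand": 1},
    {"travel": [-0.126,-0.0775,0],"rot": [0,0,0],"hand": 1},
    {"travel": [-0.126,-0.0775,0],"rot": [0,0,0],"hand": 1},
    {"travel": [-0.126,-0.0775,0],"rot": [0,0,0],"hand": 1},
    {"travel": [0,0,0],"rot": [0,0,0],"hand": 1},
    {"travel": [0,0,0],"rot": [0,0,0],"hand": 1},
    {"travel": [0,0,0.12],"rot": [0,0,0],"hand": 1},
    {"travel": [0,0,0],"rot": [0,0,0],"hand": 1},
    {"travel": [0,0,0],"rot": [0,0,0],"hand": 1},
    {"travel": [0,0,0],"rot": [0,0,0],"hand": 1},
  ],
)

```text
clock: 28.28
position: [601.2, 277.4, 176.3]
ee_rot: [0.013, 1.0, -0.0, -0.0]
contact_force: [0.1, 0.1, 0.6]
gripper_width: 85.2
grasp_force: 0.0
```

servo_tool(
  motion=[
    {"travel": [-0.004,0,0.12],"rot": [0,0,0],"hand": 1},
    {"travel": [0,0,0.1],"rot": [0,0,0],"hand": 1},
    {"travel": [0,0,0.03],"rot": [0,0,0],"hand": 1},
    {"travel": [0,0,0],"rot": [0,0,0],"hand": 0.5},
    {"travel": [0,0,0],"rot": [0,0,0],"hand": 0.3},
    {"travel": [0,0,0],"rot": [0,0,0],"hand": 0},
    {"travel": [0,0,0],"rot": [0,0,0],"hand": 0},
    {"travel": [0,0,0],"rot": [0,0,0],"hand": 0},
    {"travel": [0,0,0],"rot": [0,0,0],"hand": 0},
    {"travel": [0,0,0],"rot": [0,0,0],"hand": 0},
  ],
)

```text
clock: 29.12
position: [603.4, 277.8, 115.3]
ee_rot: [0.013, 1.0, 0.001, 0.001]
contact_force: [-2.0, 2.8, 6.0]
gripper_width: 18.5
grasp_force: 58.4
```

servo_tool(
  motion=[
    {"travel": [0,0,0],"rot": [0,0,0],"hand": 0},
    {"travel": [0,0,0],"rot": [0,0,0],"hand": 0},
    {"travel": [0,0,0],"rot": [0,0,0],"hand": 0},
  ],
)

```text
clock: 29.37
position: [603.4, 277.8, 115.3]
ee_rot: [0.013, 1.0, 0.001, 0.001]
contact_force: [-2.4, 3.3, 5.3]
gripper_width: 18.8
grasp_force: 58.5
```

servo_tool(
  motion=[
    {"travel": [-0.0304,0,-0.0108],"rot": [0,0,0],"hand": 0},
    {"travel": [-0.0314,0,-0.0076],"rot": [0,0,0],"hand": 0},
    {"travel": [-0.032,0,-0.0044],"rot": [0,0,0],"hand": 0},
    {"travel": [-0.0322,0,-0.0016],"rot": [0,0,0],"hand": 0},
    {"travel": [0,0,0],"rot": [0,0,0],"hand": 0},
    {"travel": [0,0,0],"rot": [0,0,0],"hand": 0},
    {"travel": [0,0,0],"rot": [0,0,0],"hand": 0},
  ],
)

```text
clock: 29.95
position: [634.2, 275.3, 118.8]
ee_rot: [0.014, 1.0, -0.0, -0.0]
contact_force: [0.8, 0.8, -0.5]
gripper_width: -0.2
grasp_force: 0.6
```

servo_tool(
  motion=[
    {"travel": [0,0,0],"rot": [0,0,0],"hand": 0.3},
    {"travel": [0,0,0],"rot": [0,0,0],"hand": 0.6},
    {"travel": [0,0,0],"rot": [0,0,0],"hand": 1},
    {"travel": [0,0,-0.03],"rot": [0,0,0],"hand": 1},
    {"travel": [0,0,-0.15],"rot": [0,0,0],"hand": 1},
    {"travel": [0,0,-0.15],"rot": [0,0,0],"hand": 1},
    {"travel": [0.1,-0.1,-0.06],"rot": [0,0,0],"hand": 1},
    {"travel": [0.1,-0.12,0],"rot": [0,0,0],"hand": 1},
    {"travel": [0.1,-0.12,0],"rot": [0,0,0],"hand": 1},
    {"travel": [0.1,-0.12,0],"rot": [0,0,0],"hand": 1},
  ],
)

```text
clock: 30.78
position: [529.7, 162.5, 217.9]
ee_rot: [0.013, 1.0, 0.0, 0.0]
contact_force: [-0.1, -0.6, 0.1]
gripper_width: 85.3
grasp_force: 0.0
```

servo_tool(
  motion=[
    {"travel": [0.05,-0.15,0],"rot": [0,0,0],"hand": 1},
    {"travel": [0.05,-0.15,0],"rot": [0,0,0],"hand": 1},
    {"travel": [0.05,-0.15,0],"rot": [0,0,0],"hand": 1},
    {"travel": [0,-0.15,0],"rot": [0,0,0],"hand": 1},
    {"travel": [0,-0.15,0],"rot": [0,0,0],"hand": 1},
    {"travel": [0,0,0],"rot": [0,0,0],"hand": 1},
    {"travel": [0,0,0],"rot": [0,0,0],"hand": 1},
    {"travel": [0,0,0],"rot": [0,0,0],"hand": 1},
  ],
)

```text
clock: 31.45
position: [488.6, -22.9, 217.7]
ee_rot: [0.014, 1.0, 0.0, 0.0]
contact_force: [-0.6, -0.5, 0.1]
gripper_width: 85.6
grasp_force: 0.0
```

```bash
sed -i 's/\[610,277,120\]/[634,277,120]/g' b.py; python3 b.py
```

```text
31.55 [488.8 -22.  217.3] [0. 1. 0. 0.]
[0.0128 0.9999 0.     0.0002] [-0.1  0.2 -1.1]
chest
tray
top 190 [477.  357.7] 25.5 z 69.0 med [477.  356.4]
top 193 [443.3 260.2] 25.1 z 69.5 med [442.8 259.1]
top 200 [377.2 341. ] 25.5 z 69.7 med [376.7 341.5]
side 118 [469.2 354.6] 30.4 z 68.1 med [473.5 351.4]
side 137 [373.8 338.7] 29.3 z 67.6 med [375.8 335.2]
side 133 [438.5 256.1] 28.6 z 68.4 med [439.8 253.4]
ball
[270 139] [201 169]
```

View pics/lev.png

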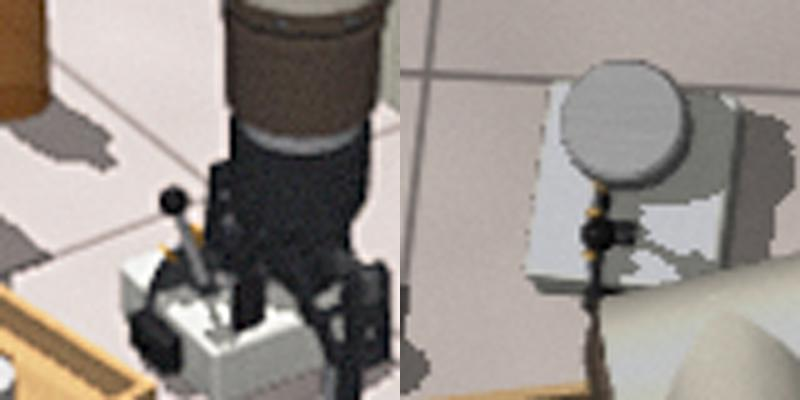

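The crop shows the lever moved only partway: the ball, at side (264,138.6) and top (200.2,175.4), slipped out of the pads with the lever at about 0.32. I'll push it with the closed fingers instead.

servo_tool(
  motion=[
    {"travel": [-0.0347,0.134,0],"rot": [0,0,0],"hand": 0},
    {"travel": [-0.0347,0.134,0],"rot": [0,0,0],"hand": 0},
    {"travel": [-0.0347,0.134,0],"rot": [0,0,0],"hand": 0},
    {"travel": [-0.0347,0.134,0],"rot": [0,0,0],"hand": 0},
    {"travel": [-0.0347,0.134,0],"rot": [0,0,0],"hand": 0},
    {"travel": [-0.0347,0.134,0],"rot": [0,0,0],"hand": 0},
    {"travel": [-0.0347,0.134,0],"rot": [0,0,0],"hand": 0},
    {"travel": [-0.0347,0.134,0],"rot": [0,0,0],"hand": 0},
    {"travel": [-0.0347,0.134,0],"rot": [0,0,0],"hand": 0},
    {"travel": [0,0,0],"rot": [0,0,0],"hand": 0},
  ],
)

```text
clock: 32.38
position: [575.3, 283.3, 215.6]
ee_rot: [0.01, 1.0, 0.0, 0.0]
contact_force: [1.2, -0.2, -0.3]
gripper_width: -0.1
grasp_force: 0.0
```

servo_tool(
  motion=[
    {"travel": [0,0,0.14],"rot": [0,0,0],"hand": 0},
    {"travel": [0,0,0.14],"rot": [0,0,0],"hand": 0},
    {"travel": [0,0,0.116],"rot": [0,0,0],"hand": 0},
    {"travel": [0,0,0],"rot": [0,0,0],"hand": 0},
    {"travel": [0,0,0],"rot": [0,0,0],"hand": 0},
    {"travel": [0,0,0],"rot": [0,0,0],"hand": 0},
  ],
)

```text
clock: 32.88
position: [575.7, 277.7, 120.0]
ee_rot: [0.013, 1.0, 0.0, 0.001]
contact_force: [0.7, 0.3, 0.0]
gripper_width: 0.3
grasp_force: 0.0
```

Pushing to TCP x of about 606, watching the force.

servo_tool(
  motion=[
    {"travel": [-0.03,0,0],"rot": [0,0,0],"hand": 0},
    {"travel": [-0.03,0,0],"rot": [0,0,0],"hand": 0},
    {"travel": [-0.03,0,0],"rot": [0,0,0],"hand": 0},
    {"travel": [-0.03,0,0],"rot": [0,0,0],"hand": 0},
    {"travel": [0,0,0],"rot": [0,0,0],"hand": 0},
    {"travel": [0,0,0],"rot": [0,0,0],"hand": 0},
  ],
)

```text
clock: 33.38
position: [605.5, 275.4, 118.0]
ee_rot: [0.014, 1.0, 0.0, 0.0]
contact_force: [0.3, -0.5, -0.4]
gripper_width: 0.0
grasp_force: 0.0
```

```bash
cat > lev.py <<'E'
from look import *
print(s["contact_force"])
g=np.array([268,138]);t=np.array([200,170])
c=lambda I,q:cv2.resize(I[q[1]-20:q[1]+20,q[0]-20:q[0]+20,::-1],None,fx=10,fy=10,interpolation=2)
cv2.imwrite("pics/lev.png",np.hstack([c(im,g),c(it,t)]))
E
python3 lev.py
```

```text
33.4833 [604.8 275.4 117.8] [ 0.  1. -0. -0.]
[-0.4 -0.5  0.9]
```

View pics/lev.png

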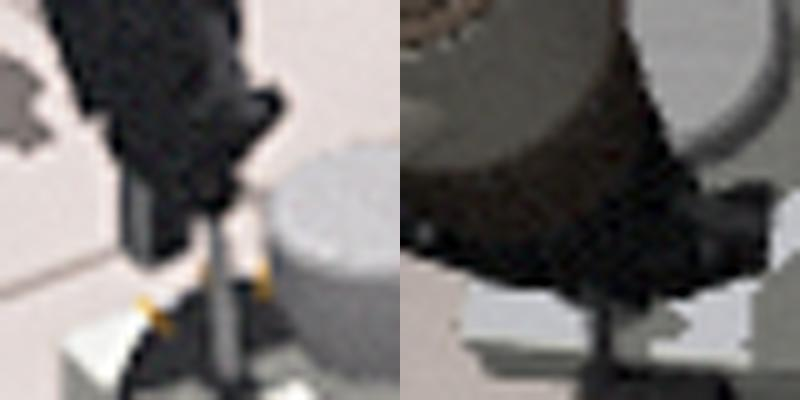

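The crop shows the fingers against the lever, with the rod near vertical at the middle mark and the ball hidden behind the gripper. I'll back off for a clear view.

servo_tool(
  motion=[
    {"travel": [0.15,0,0],"rot": [0,0,0],"hand": 0},
    {"travel": [0.06,0,-0.12],"rot": [0,0,0],"hand": 0},
    {"travel": [0.06,0.12,-0.1],"rot": [0,0,0],"hand": 0},
    {"travel": [0.08,0.14,-0.05],"rot": [0,0,0],"hand": 0},
    {"travel": [0,0.12,0],"rot": [0,0,0],"hand": 0},
    {"travel": [0,0,0],"rot": [0,0,0],"hand": 0},
    {"travel": [0,0,0],"rot": [0,0,0],"hand": 0},
  ],
)

```text
clock: 34.07
position: [519.3, 373.7, 185.1]
ee_rot: [0.012, 1.0, -0.0, -0.0]
contact_force: [-0.1, -0.8, 0.3]
gripper_width: -0.2
grasp_force: 0.0
```

```bash
python3 lev.py; python3 -c "
from h import *
for a in(.5,.6,.7):
  for y in (275,277):
    print(a,y,[pix(n,[634.2+85*np.sin(a-.6),y,52+85*np.cos(a-.6)]) for n in('top','side')],pix('side',[634.2,y,52]))"
```

```text
34.1667 [519.7 371.7 184.6] [ 0.  1. -0. -0.]
[ 0.1 -0.3 -0.9]
0.5 275 [array([200.93552348, 170.88543861]), array([268.37595676, 136.58799859])] [270.32915876 156.35335446]
0.5 277 [array([200.30301557, 170.85230364]), array([268.04054555, 136.31725392])] [270.00330578 156.07810538]
0.6 275 [array([201.15907314, 168.26864223]), array([270.44741428, 135.71023727])] [270.32915876 156.35335446]
0.6 277 [array([200.52712737, 168.23559487]), array([270.11124231, 135.44064539])] [270.00330578 156.07810538]
0.7 275 [array([201.42807763, 165.74079612]), array([272.50868754, 135.04852591])] [270.32915876 156.35335446]
0.7 277 [array([200.79703758, 165.70785228]), array([272.1718704 , 134.78001691])] [270.00330578 156.07810538]
```

View pics/lev.png

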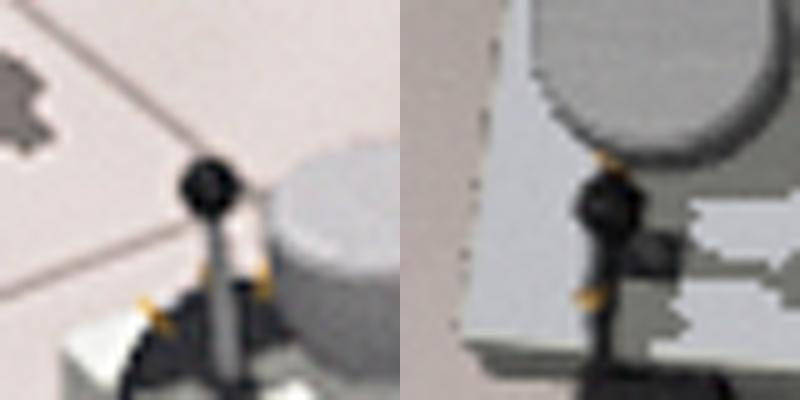

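The clear view shows the ball at side (268.4,136.4) and top (200.5,170.4), so the lever is at about 0.5, with brass marks in front and behind. I'll cross-check the pivot from the marks and grinder edges before the last 8 mm.

Run:
```python
from h import *
np.set_printoptions(precision=1,suppress=True)
B=tri((200.5,170.4),(268.4,136.4));print("ball",B)
for z in(85,90,95): a=ray("top",198.6,179.1,z);b=ray("top",200.3,165.7,z);print(z,a,b,(a+b)/2)
it,dt=get_image("top");W=cloud("top",dt)
print(rect(W,(590,760,190,350),46,54),rect(W,(590,760,190,350),100,114))
# mark 3D by both views: fine mark side px ~(263,149), coarse ~(274,146)
print(tri((198.6,179.1),(262.9,149)),tri((200.3,165.7),(274,145.8)))
```

```text
ball [627.2 276.8 135.9]
85 [613.3 290.3  85. ] [659. 289.  85.] [636.1 289.7  85. ]
90 [611.9 289.3  90. ] [657.4 288.   90. ] [634.6 288.7  90. ]
95 [610.4 288.3  95. ] [655.8 287.   95. ] [633.1 287.7  95. ]
(((669.8665771484375, 273.87176513671875), (129.5755615234375, 141.4600067138672), 87.2723388671875), np.float64(49.69604068710225), 691) (((691.6793212890625, 277.7381591796875), (81.05372619628906, 96.24759674072266), 53.139892578125), np.float64(107.22999296979214), 478)
[614.2 291.1  81.4] [661.  290.8  77.2]
```

servo_tool(
  motion=[
    {"travel": [-0.0577,-0.0935,0],"rot": [0,0,0],"hand": 0},
    {"travel": [-0.0577,-0.0935,0],"rot": [0,0,0],"hand": 0},
    {"travel": [-0.0577,-0.0935,0],"rot": [0,0,0],"hand": 0},
    {"travel": [-0.0577,-0.0935,0],"rot": [0,0,0],"hand": 0},
    {"travel": [0,0,0],"rot": [0,0,0],"hand": 0},
    {"travel": [0,0,0.134],"rot": [0,0,0],"hand": 0},
    {"travel": [0,0,0.134],"rot": [0,0,0],"hand": 0},
    {"travel": [0,0,0],"rot": [0,0,0],"hand": 0},
    {"travel": [-0.06,0,0],"rot": [0,0,0],"hand": 0},
    {"travel": [-0.05,0,0],"rot": [0,0,0],"hand": 0},
  ],
)

```text
clock: 35.05
position: [603.3, 276.1, 119.1]
ee_rot: [0.013, 1.0, -0.001, 0.0]
contact_force: [-0.5, 1.4, 0.4]
gripper_width: 0.0
grasp_force: 0.0
```

servo_tool(
  motion=[
    {"travel": [0,0,0],"rot": [0,0,0],"hand": 0},
    {"travel": [0,0,0],"rot": [0,0,0],"hand": 0},
  ],
)

```text
clock: 35.22
position: [603.3, 276.3, 119.2]
ee_rot: [0.014, 1.0, 0.0, 0.0]
contact_force: [0.2, -0.4, -1.4]
gripper_width: -0.3
grasp_force: 0.0
```

Run:
```python
from bench import *
import numpy as np
p=[]
for i in range(4):
    get_image("top");p.append(sensors.read_state()["position"])
print(np.mean(p,0))
```

```text
[602.44119461 276.51018258 119.0059992 ]
```

servo_tool(
  motion=[
    {"travel": [-0.016,0,0],"rot": [0,0,0],"hand": 0},
    {"travel": [-0.016,0,0],"rot": [0,0,0],"hand": 0},
    {"travel": [-0.01,0,0],"rot": [0,0,0],"hand": 0},
    {"travel": [0,0,0],"rot": [0,0,0],"hand": 0},
    {"travel": [0,0,0],"rot": [0,0,0],"hand": 0},
    {"travel": [0,0,0],"rot": [0,0,0],"hand": 0},
  ],
)

```text
clock: 35.92
position: [613.3, 276.3, 118.1]
ee_rot: [0.013, 1.0, -0.0, 0.0]
contact_force: [-0.1, -0.2, -0.7]
gripper_width: -0.3
grasp_force: 0.0
```

servo_tool(
  motion=[
    {"travel": [0.15,0,0],"rot": [0,0,0],"hand": 0},
    {"travel": [0.06,0,-0.12],"rot": [0,0,0],"hand": 0},
    {"travel": [0.06,0.12,-0.1],"rot": [0,0,0],"hand": 0},
    {"travel": [0.08,0.14,-0.05],"rot": [0,0,0],"hand": 0},
    {"travel": [0,0.12,0],"rot": [0,0,0],"hand": 0},
    {"travel": [0,0,0],"rot": [0,0,0],"hand": 0},
    {"travel": [0,0,0],"rot": [0,0,0],"hand": 0},
  ],
)

```text
clock: 36.5
position: [528.0, 374.5, 185.3]
ee_rot: [0.012, 1.0, 0.0, -0.0]
contact_force: [-0.9, -1.3, -1.2]
gripper_width: 0.2
grasp_force: 0.0
```

```bash
python3 lev.py
```

```text
36.6 [528.4 372.5 184.8] [ 0.  1. -0. -0.]
[-0.2 -0.7 -0.6]
```

View pics/lev.png

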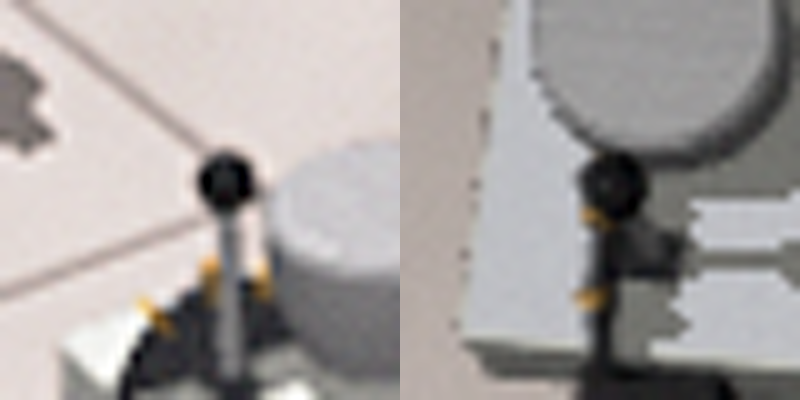

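The ball is now at side (270.0,135.5) and top (201,168), which matches the prediction for straight up, and the rod is vertical at the middle mark. Final overall check.

Run:
```python
from look import *
print("chest");tops(430,640,-135,120,40,66);print("tray");tops(320,550,170,430,60,80)
print("lid",rect(cloud("top",dt),(370,520,-450,-190),198,215),rect(cloud("side",d),(370,520,-450,-190),198,215))
cv2.imwrite("pics/fin.png",cv2.resize(np.vstack([im[90:380,80:480],it[70:300,140:540]])[:,:,::-1],None,fx=1.15,fy=1.15,interpolation=2))
```

```text
36.7 [528.7 371.9 185. ] [ 0.  1. -0. -0.]
chest
tray
top 192 [476.5 357.8] 25.8 z 69.3 med [476.2 356.2]
top 190 [442.6 259.6] 24.9 z 69.1 med [442.3 259.2]
top 194 [377.3 342.4] 25.8 z 69.1 med [376.7 340.4]
side 119 [477.9 352.5] 28.3 z 68.1 med [474.1 349.3]
side 134 [379.3 334.6] 30.4 z 67.3 med [375.6 335.4]
side 132 [443.  255.3] 27.3 z 68.5 med [440.6 253.7]
lid (((436.7232666015625, -318.1856994628906), (220.1068115234375, 58.36667251586914), 88.06804656982422), np.float64(205.95630320442302), 1188) (((439.45953369140625, -321.08160400390625), (223.8594207763672, 52.501930236816406), 87.21717071533203), np.float64(204.9990471782716), 1309)
```

View pics/fin.png

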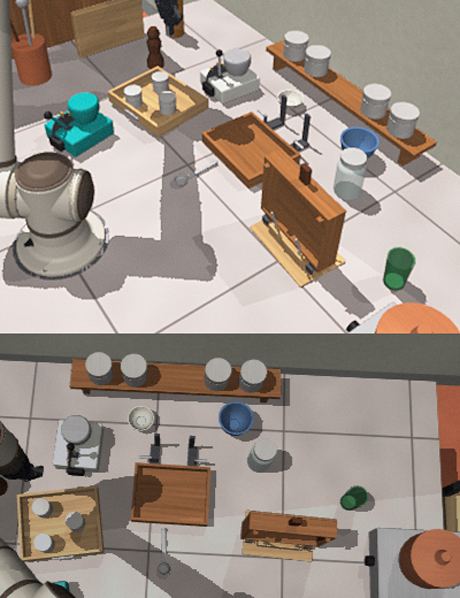

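The final pictures show the chest empty, three tins upright in the tray, the lid standing tab-up in the rack and the lever straight up. The bystanders are in place and the arm is clear, so I'm handing in.

```bash
python3 -c "
from bench import job_done
print(job_done())"
```

```text
the job is handed in; nothing more can be done
None
```

The job is handed in: the lid stands tab-up in the rack, all three tins from the chest stand upright in the tray, and the grinder lever is at medium, straight up; no score came back.

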